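# Swap the battery packs under a wing-nut hold-down

### The job

Change the batteries in the mobile bar's power tray: slacken the wing nut about a full turn in short arcs, without knocking the fuse panel that crowds it, swing the hold-down bar clear, put every spent (red-capped) pack into the red tote and stand a charged (green-capped) pack of the right height, 48 mm, in each of the three bays. Then swing the bar fully shut over the packs and screw the wing nut fully home again. Leave the too tall and too short packs and everything else on the bench where they are.

Things in the scene. Friction and masses are not known exactly. Their poses are not given: they have to be found in the camera images.
- tray: grey steel power tray fixed on the bench, 84 mm (x) by 304 mm (y), base 4 mm thick; origin on the bench under the middle bay, y along the row of three bays (towards the bar's pivot), x across it, z up. The wing nut's stud stands at y = -116 mm, the bar's pivot at y = +116 mm.
- fuse_panel: folded grey end panel of the tray, with the fuses (origin and axes of the tray): an upright sheet across the tray at y -148 to -151 mm and one along it at x -39 to -42 mm from y -106 to -148 mm, both 100 mm above the bench. It crowds the wing nut: 32 mm from the nut's axis on the -y side, 39 mm on the -x side. It must not be knocked: jaws opened along the tray's y may strike it, across it they have room.
- bay_1 (a point): centre of the inner floor (4 mm above the bench) of the bay next to the wing nut; axes as the tray. Every bay is 56 mm (x) by 46 mm (y) inside, 14 mm deep, with 3 mm walls; a pack stands in it with its 50 mm side along x, either way round, 3 mm clear all round. The shut bar's underside is 51 mm above the bay floor.
- bay_2 (a point): centre of the inner floor of the middle bay, 49 mm from each of the others
- bay_3 (a point): centre of the inner floor of the bay next to the bar's pivot
- wing_nut (a joint): turn of the yellow wing nut in rad: 0 screwed fully home (a hard stop), growing as it is slackened (anticlockwise from above), at most 7.6. It rises 4 mm a turn and cannot come off; friction about 0.06 N m. At the start it is home to within 0.12. It goes home only if the bar is pushed right shut.
- nut_wings (a point): the wing nut's axis at mid-height of its wings (84 mm above the bench when home, 24 mm above the bar's top). x along the wings, a solid upright blade 54 mm long (27 mm each side of the axis), 9 mm thick, 24 mm tall, to be pinched across its thickness. Below it a hub and a steel flange 24 mm across.
- bar (a joint): turn of the flat hold-down bar about its pivot in rad: 0 shut over the bays (a stop), growing as its free end swings to the tray's +x side (anticlockwise from above), at most 1.75. It stays where it is left; friction about 0.12 N m. Red lips 2.5 mm high on its end catch the nut's flange, so it can swing only with the nut slackened over 4.2 rad (a full turn is comfortable).
- bar_knob (a point): middle of the round black knob that stands on the bar, 14 to 18 mm thick, from the bar's top face (60 mm above the bench) up to 96 mm; the point is 77 mm above the bench, 116 mm from the pivot. The bar is 24 mm wide, 5 mm thick, and reaches 248 mm from the pivot.
- tote_in (a point): centre of the inner floor (4 mm above the bench) of the red open tote for spent packs: 182 mm (x) by 142 mm (y) inside, walls 50 mm high; axes x, y along its sides
- pack_a_mid (a point): battery pack standing on the bench: grey box 50 mm (its x) by 40 mm (its y) and 48 mm tall, black stripe round the foot, green cap on top (charged); z up. The point is its centre, half-way up. This is the size that the tray takes.
- pack_b_mid (a point): battery pack standing on the bench: grey box 50 mm (its x) by 40 mm (its y) and 48 mm tall, black stripe round the foot, green cap on top (charged); z up. The point is its centre, half-way up. This is the size that the tray takes.
- pack_c_mid (a point): battery pack standing on the bench: grey box 50 mm (its x) by 40 mm (its y) and 48 mm tall, black stripe round the foot, green cap on top (charged); z up. The point is its centre, half-way up. This is the size that the tray takes.
- pack_tall_mid (a point): battery pack standing on the bench: grey box 50 mm (its x) by 40 mm (its y) and 60 mm tall, black stripe round the foot, green cap on top (charged); z up. The point is its centre, half-way up. Too tall for the tray's bar: belongs to other equipment.
- pack_short_mid (a point): battery pack standing on the bench: grey box 50 mm (its x) by 40 mm (its y) and 36 mm tall, black stripe round the foot, green cap on top (charged); z up. The point is its centre, half-way up. Too short for the tray's bar to hold: belongs to other equipment.
- spent_1_mid (a point): spent battery pack with a red cap, the same 50 x 40 x 48 mm case, standing in bay 1 at the start if it is there at all (None if not); the point is its centre, half-way up
- spent_2_mid (a point): spent battery pack with a red cap, the same 50 x 40 x 48 mm case, standing in bay 2 at the start if it is there at all (None if not); the point is its centre, half-way up
- spent_3_mid (a point): spent battery pack with a red cap, the same 50 x 40 x 48 mm case, standing in bay 3 at the start if it is there at all (None if not); the point is its centre, half-way up
- meter: yellow multimeter lying flat, 150 x 75 x 38 mm; origin at its underside or on its axis. To be left alone.
- tape_roll: roll of black tape, 100 mm across, 36 mm high; origin at its underside or on its axis. To be left alone.
- fuse_jar: small clear jar of fuses, 48 mm across, 60 mm high; origin at its underside or on its axis. To be left alone.
- driver: orange-handled screwdriver, 190 mm long, handle up to 32 mm thick, lying along its own x; origin at its underside or on its axis. To be left alone.
- puck: small white light puck, 60 x 60 x 22 mm; origin at its underside or on its axis. To be left alone.
Mind the look-alikes: they are no part of the job. What is shaped like the part that bears pack_c_mid but orange or yellow is not meant.

How it is judged:
By the outcome, as a careful person would: the job done as asked, in the order asked, and still so for the second after the job is handed in, with the robot touching nothing.
Of spent_1, spent_2, spent_3 only 1 to 2 are there at a start; the rules pass over those that are not, and their reading is None.
At some moment in a run one of pack_a, pack_b, pack_c may be knocked a few centimetres aside while the robot is not near it.
Once in a run the grip may slacken for a moment while it holds something.
It also fails if it takes over 210 s, if anything falls off the work surface, if the arm or the gripper's body presses on something with over 40 N, if the wrist force passes 120 N, or if a joint passes its speed limit or range.

### The arm

A 7-joint arm with a two-finger parallel gripper is mounted at the origin on the work surface. World frame = base frame: x ahead of the robot, y to its left, z up, the work surface at z = 0. Lengths are in m, angles in degrees, forces in N, time in s.
With the tool pointing down it reaches from about 0.425 to 0.875 m from the base axis. Payload 4.7 kg.
Tool frame: the origin (TCP) lies at the very end of the fingers, on their centre line; the grasp point (between the pads) lies 19 mm behind it; z points along the fingers, y is the line along which they close (so a half turn about z gives the same grasp; the last joint's range is limited). The gripper opens to 87 mm and grips with 3 to 60 N. Pads are 19 mm wide; open, the fingers measure 117 mm over their backs; the gripper's body (75 mm by 190 mm) begins 51 mm behind the grasp point.
Start: joints at [66.984, 18.392, -4.016, 83.108, 1.295, 78.541, -3.26], TCP at [0.263, -0.595, 0.223] pointing down, gripper open.
Joint ranges: [-163.93, 163.93], [-17.29, 119.83], [-79.2, 71.16], [3.27, 140.29], [-89.18, 269.18], [5.43, 117.66], [-154.24, 154.24]. Speed limits (degrees/s): [147.25, 147.25, 180, 180, 180, 180, 180].

### API

Orientations are given as [roll, pitch, yaw] about the fixed x, y, z axes, in that order (R = Rz(yaw) Ry(pitch) Rx(roll)).
In Python, from cell import get_obs, read_camera, sign_off, silhouettes gives the robot as it stands.
- The arm moves only by the tool play_rows, never from a script. Its argument "steps" is a list that holds one entry, the list of rows, each a list of 7 numbers: the shift along the tool's x, y, z in m, then the turn, a rotation vector about the tool's x, y, z in rad, then the finger opening in m, from 0 to 0.087. A call has 1 to 12 rows; each row shifts and turns the commanded pose from where the row before left it, along the tool's axes as they then stand; what a row does not reach is not made up. A row lasts 1/10 s, in which the tool goes at most 50 mm and 8.59 degrees, less where a joint would pass 70% of its speed; a pose out of reach is approached as far as the arm can. A call is refused whole if a number of a shift passes 0.05 or a number of a turn 0.15, either way. A call with a gripper value outside its range is refused whole. The fingers move at their own pace and stop on an object; "force" is the grip in N (left out, the last holds). Time passes only in rows, so rows that do not move let the fingers close. It gives the time, the measured TCP pose, the force, the opening and the grip force at its end, in the units of the state.
- get_obs(): the state, without advancing time (a new reading comes with each control period).
- read_camera(name): name is "scene" or "side" or "wrist"; returns a dict with "frame" (384x512x3 uint8, red, green, blue), "intrinsics" (3x3 intrinsics, pixels), "view" (4x4, takes a point from world to camera coordinates). Camera axes: x right, y up, looking along -z (the intrinsics and any distortion apply to the point x, -y, -z); pixel columns grow to the right and rows downward; lengths in m; the calibration is good to about 2 mm. A picture is of the moment at which its call begins. There is no depth.
- sign_off(): hands the job in; it is judged then, once.
Trained networks look in the newest picture that a camera, given by its name, has taken for a name from the list of things; names that differ only in an ending like _2 or _b are one class to them, and where a whole thing is asked for, a point or a joint stands for the part that bears it (a point fixed in the world has none). Each returns a list of dicts, best first, with "p" (0 to 1); they miss things now and then, are a little off and sometimes report something else, mostly with a low value. They report only what shows in the picture. A call takes as long as a camera call. They do not tell look-alikes from the thing itself.
- silhouettes(camera, name): "pixels" (384x512 bool, what is visible of it) and "extent" ([left, top, right, bottom] in pixels, round what is visible of it).
The state is a dict: "time_s": time; "qpos": joint angles; "joint_velocities": joint speeds; "effort": joint torques, N m; "tool_pos": TCP position; "tool_rot": TCP orientation; "force": force on the tool from outside, world axes, zero at the start; "wrist_torque": the same for the moment, N m; "grip_width": finger opening in m; "grasp_force": force on a finger pad.
Only numpy, scipy, OpenCV 4.12 (cv2) and the standard library are available. Lean on these libraries where they do the work, as an engineer would, in place of code of your own. Each camera call takes 0.05 s, during which the arm holds its last target. There are 200 camera calls.

## Working session

There is one attempt and no reset: what is moved stays moved. The work goes in short steps, Python scripts to look and compute and a tool call to move; the robot and the scene stay as the last step left them, time stands still between calls to the robot, and variables do not carry over. Pictures are saved under pics/ and viewed, at most 14 in all, crops included, and the job is handed in when it is done.

Besides the shell and the picture viewer there is one more tool, called after "Request:" as name(argument=value, ...) on one line, values as JSON. play_rows: Moves the arm, as the interface text tells. Its arguments: {"type":"object","properties":{"steps":{"type":"array","items":{"type":"array","items":{"type":"array","items":{"type":"number"}}}},"force":{"type":"number"}},"required":["steps"]}

```bash
mkdir -p pics; ls; cat > h.py <<'E'
import numpy as np, cv2
from cell import *
def px2w(cam,u,v,z):
    K=np.array(cam['intrinsics']);V=np.array(cam['view'])
    d=np.linalg.inv(K)@[u,v,1]; d=np.array([d[0],-d[1],-d[2]])
    R=V[:3,:3];t=V[:3,3]; o=-R.T@t; w=R.T@d
    return o+w*(z-o[2])/w[2]
def w2px(cam,p):
    K=np.array(cam['intrinsics']);V=np.array(cam['view'])
    c=V[:3,:3]@np.array(p)+V[:3,3]; q=K@[c[0],-c[1],-c[2]]
    return q[:2]/q[2]
def save(cam,name,s=1.5,crop=None):
    f=cam['frame'][:,:,::-1]
    if crop: l,t,r,b=crop; f=f[t:b,l:r]
    cv2.imwrite('pics/'+name,cv2.resize(f,None,fx=s,fy=s,interpolation=cv2.INTER_CUBIC))
E
python3 - <<'E'
from h import *
print(get_obs())
for n in ['scene','side']:
    c=read_camera(n); save(c,n+'0.png'); V=np.array(c['view']); print(n,-V[:3,:3].T@V[:3,3],-V[2,:3],c.keys())
    for k in ['tray','wing_nut','nut_wings','bar','bar_knob','fuse_panel','tote_in','pack_a_mid','pack_tall_mid','pack_short_mid','spent_1_mid','puck','meter']:
        for d in silhouettes(n,k):
            ys,xs=np.nonzero(d['pixels']); print(k,round(d['p'],2),d['extent'],len(xs), xs.mean().round(),ys.mean().round())
E
```

```text
pics
{'time_s': 0.0, 'qpos': array([66.98386807, 18.43836731, -4.01576396, 83.17680062,  1.29828506,
       78.54233399, -3.26159636]), 'joint_velocities': array([ 0.00587903, -0.01072704, -0.08740267, -0.00548888,  0.07787086,
        0.00996417, -0.01535556]), 'effort': array([ 1.11367656e-04, -4.91289175e+01, -4.04097140e-01, -3.12528670e+01,
       -6.38931803e-02,  4.37049405e-02,  1.60246013e-04]), 'tool_pos': array([ 0.26225548, -0.59411287,  0.2214528 ]), 'tool_rot': array([-1.79887931e+02,  9.10308855e-03,  2.38252124e+01]), 'force': array([-0.02323311,  0.0535844 , -0.41873122]), 'wrist_torque': array([0.02689238, 0.0407876 , 0.00548402]), 'grasp_force': 0.0, 'grip_width': 0.08696196385704695}
scene [ 1.31304917 -0.39017942  0.7103419 ] [-0.74168643  0.33247882 -0.58254533] dict_keys(['frame', 'intrinsics', 'view'])
tray 0.89 [214.1, 165.1, 319.0, 213.3] 2793 261.0 191.0
tray 0.61 [138.1, 251.4, 152.7, 317.7] 564 147.0 290.0
wing_nut 0.48 [223.7, 171.2, 238.7, 189.6] 176 230.0 179.0
nut_wings 0.5 [102.5, 208.0, 120.6, 232.9] 466 113.0 222.0
nut_wings 0.47 [216.4, 163.8, 235
[... 1557 characters left out ...]
 202.4, 281.4, 255.6] 893 236.0 228.0
tote_in 0.64 [115.6, 292.3, 240.4, 383.6] 7631 177.0 345.0
tote_in 0.55 [234.9, 135.3, 281.2, 153.4] 238 253.0 143.0
pack_a_mid 0.63 [317.5, 149.4, 339.1, 167.5] 339 329.0 158.0
pack_tall_mid 0.67 [321.1, 167.1, 345.5, 196.9] 465 332.0 181.0
pack_short_mid 0.52 [266.8, 157.0, 285.3, 170.3] 277 275.0 163.0
pack_short_mid 0.24 [183.1, 182.9, 292.6, 284.1] 4161 241.0 236.0
spent_1_mid 0.67 [246.9, 221.3, 263.2, 238.8] 253 255.0 230.0
spent_1_mid 0.45 [263.0, 194.8, 284.1, 206.9] 242 272.0 200.0
puck 0.35 [113.2, 289.6, 242.4, 384.0] 7754 177.0 345.0
meter 0.63 [64.1, 252.0, 125.1, 315.9] 2250 95.0 284.0
meter 0.5 [299.0, 162.2, 315.9, 180.9] 391 306.0 171.0
```

View pics/scene0.png

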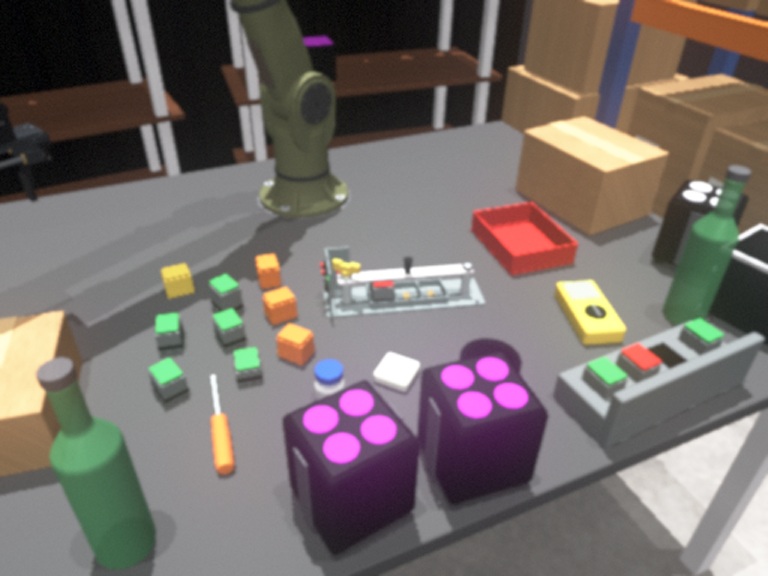

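View pics/side0.png

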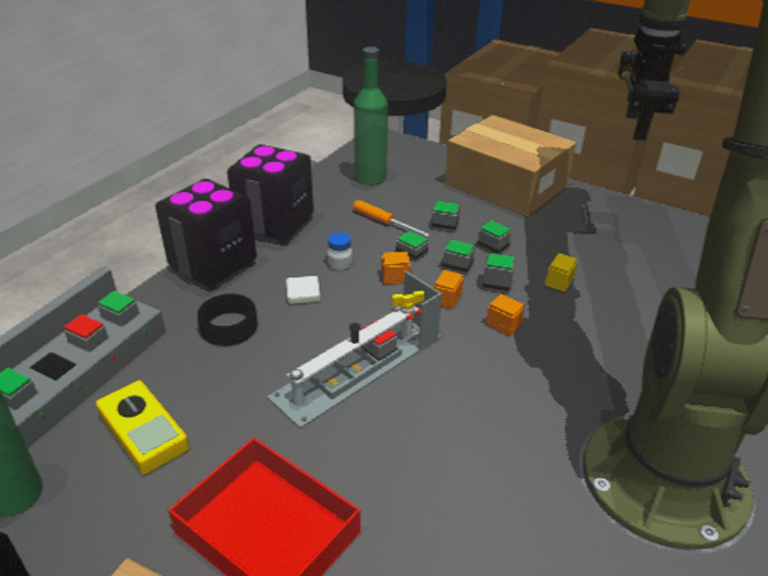

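The scene shows the tray (centre, scene px ~262,190), with one red pack in bay 1 next to the nut. Bays 2 and 3 look empty. There are five green packs on the left, and orange and yellow decoy boxes (scene px 178,180; 186,203; 197,229; 118,187). The other holder at the right, with green and red caps, is a look-alike.

```bash
cat >> h.py <<'E'
def tri(cs,us):
    A=[];b=[]
    for c,u in zip(cs,us):
        K=np.array(c['intrinsics']);V=np.array(c['view'])
        d=np.linalg.inv(K)@[u[0],u[1],1]; R=V[:3,:3]; o=-R.T@V[:3,3]; w=R.T@[d[0],-d[1],-d[2]]; w/=np.linalg.norm(w)
        P=np.eye(3)-np.outer(w,w); A.append(P); b.append(P@o)
    S=sum(A); x=np.linalg.solve(S,sum(b)); r=[np.linalg.norm(P@x-bb) for P,bb in zip(A,b)]
    return x,max(r)
def blobs(f,lo,hi,amin=30):
    h=cv2.cvtColor(f,cv2.COLOR_RGB2HSV); m=cv2.inRange(h,lo,hi)
    n,l,s,c=cv2.connectedComponentsWithStats(m)
    return [(c[i],s[i,4],l==i) for i in range(1,n) if s[i,4]>=amin]
E
python3 - <<'E'
from h import *
S=read_camera('scene');D=read_camera('side')
g={}
for n,c in (('s',S),('d',D)):
    g[n]=blobs(c['frame'],(50,120,60),(80,255,255),40)
    for x in g[n]: print(n,x[0].round(1),x[1])
for a in g['s']:
  if a[0][0]>200: continue
  for b in g['d']:
    if not(260<b[0][0]<345): continue
    x,r=tri([S,D],[a[0],b[0]])
    if r<.006 and -.02<x[2]<.1: print(a[0].round(),b[0].round(),x.round(4),round(r*1e3,2))
a=cv2.resize(S['frame'][155:220,205:330],None,fx=6,fy=6,interpolation=cv2.INTER_CUBIC)[:,:,::-1]
b=cv2.resize(D['frame'][180:290,175:300],None,fx=5.2,fy=5.2,interpolation=cv2.INTER_CUBIC)[:,:,::-1]
cv2.imwrite('pics/c1.png',a);cv2.imwrite('pics/c2.png',b)
E
```

```text
s [148.8 188.6] 119
s [150.8 212.2] 123
s [111. 215.] 148
s [469.  219.6] 180
s [110.1 247.4] 164
d [247.3  61.5] 390
d [297.  137.9] 108
d [329.8 152.1] 121
d [274.5 159.2] 122
d [305.6 164.6] 132
d [333.1 173.6] 148
d [ 77.  200.7] 202
d [  7.3 253.9] 243
d [  7.8 319.5] 804
[149. 189.] [333. 174.] [ 0.3797 -0.2781  0.0579] 0.92
[151. 212.] [306. 165.] [ 0.4697 -0.2936  0.046 ] 0.36
[111. 215.] [330. 152.] [ 0.4388 -0.3903  0.0456] 1.0
[110. 247.] [297. 138.] [ 0.5589 -0.4101  0.0452] 1.37
```

View pics/c1.png

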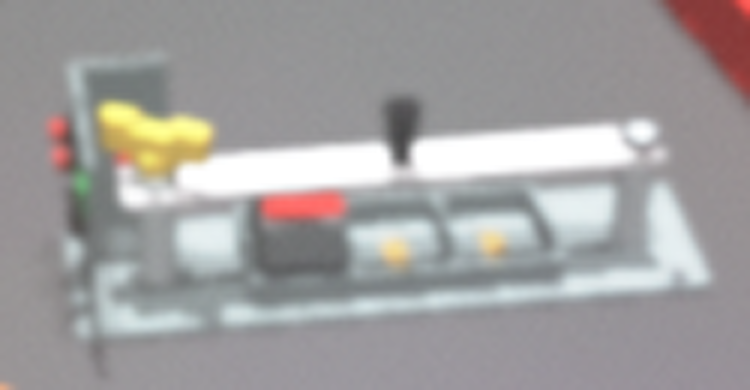

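View pics/c2.png

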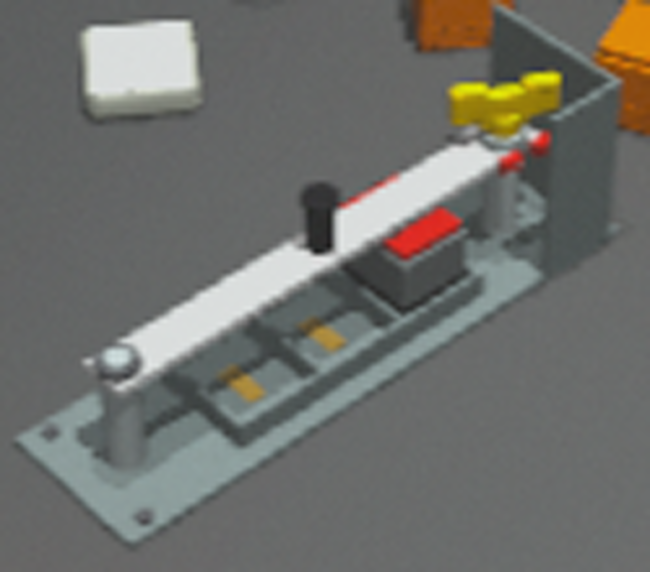

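Bay 1 holds the only red pack. The nut is at scene (231,177) / side (272,199), the knob top at scene (272,172) / side (236,217), and the pivot cap at scene (312,177) / side (198,249).

```bash
python3 - <<'E'
from h import *
S=read_camera('scene');D=read_camera('side')
s=lambda x,y:(x/6+205,y/6+155); d=lambda x,y:(x/5.2+175,y/5.2+180)
P={'pivot':(s(640,133),d(118,358)),'knobtop':(s(403,103),d(319,192)),'knobbase':(s(401,163),d(319,247)),'nut':(s(155,130),d(506,100)),
'wingR':(s(205,130),d(462,105)),'wingL':(s(110,115),d(550,90))}
R={}
for k,(a,b) in P.items():
    x,r=tri([S,D],[a,b]); R[k]=x; print(k,x.round(4),round(r*1e3,1))
u=R['pivot']-R['nut']; print('len',np.linalg.norm(u[:2]),'yaw of y axis',np.degrees(np.arctan2(u[1],u[0])))
w=R['wingL']-R['wingR'];print('wing yaw',np.degrees(np.arctan2(w[1],w[0])))
for c in [d(15,440),d(135,545)]: print('corner',px2w(D,*c,.004).round(4))
for c in [s(80,330),s(712,282)]: print('scorner',px2w(S,*c,.004).round(4))
x,r=tri([S,D],[(165.2,238.5),(274.5,159.2)]);print('short',x,r)
# packs top faces in side via minAreaRect backprojected
for n,c in (('s',S),('d',D)):
  for ce,ar,m in blobs(c['frame'],(50,100,50),(85,255,255),40):
    if (n=='s' and ce[0]<200) or (n=='d' and 260<ce[0]<345):
      pts=np.argwhere(m)[:,::-1]
      W=np.array([px2w(c,x,y,.046)[:2] for x,y in pts]).astype(np.float32)
      print(n,ce.round(),[np.round(q,3) for q in cv2.minAreaRect(W)])
for ce,ar,m in blobs(S['frame'],(0,150,90),(5,255,255),20): print('red',ce,ar)
q=silhouettes('side','tote_in')[0]; print(q['extent'])
for x,y in [(255,440),(170,513),(360,512)]: print('tote corner z.054',px2w(D,x/1.5,y/1.5,.054).round(3))
E
```

```text
pivot [0.5147 0.1594 0.0633] 2.3
knobtop [0.4835 0.0479 0.0907] 1.9
knobbase [0.4842 0.0479 0.0571] 2.0
nut [ 0.4494 -0.0623  0.0837] 1.5
wingR [ 0.463  -0.0433  0.0874] 1.9
wingL [ 0.4338 -0.0779  0.0862] 0.9
len 0.23107483025926326 yaw of y axis 73.57919883031535
wing yaw -130.14813902861894
corner [0.5604 0.1775 0.004 ]
corner [0.4784 0.1981 0.004 ]
scorner [ 0.4814 -0.1128  0.004 ]
scorner [0.5667 0.1773 0.004 ]
short [ 0.56718353 -0.28319137  0.03415745] 0.0021280124376383274
s [149. 188.] [array([ 0.363, -0.275]), array([0.052, 0.038]), np.float64(15.217)]
s [151. 212.] [array([ 0.47 , -0.293]), array([0.052, 0.037]), np.float64(2.798)]
s [111. 215.] [array([ 0.439, -0.39 ]), array([0.035, 0.051]), np.float64(81.068)]
s [164. 239.] [array([ 0.581, -0.287]), array([0.034, 0.048]), np.float64(83.305)]
s [110. 247.] [array([ 0.56 , -0.408]), array([0.048, 0.036]), np.float64(17.296)]
s [ 61. 306.] [array([ 0.692, -0.521]), array([0.016, 0.026]), np.float64(77.714)]
d [297. 138.] [array([ 0.558, -0.411]), array([0.046, 0.043]), np.float64(17.08)]
d [330. 152.] [array([ 0.439, -0.392]), array([0.042, 0.049]), np.float64(80.824)]
d [275. 159.] [array([ 0.559, -0.271]), array([0.04 , 0.048]), np.float64(82.596)]
d [306. 165.] [array([ 0.47 , -0.295]), array([0.047, 0.042]), np.float64(8.025)]
d [333. 174.] [array([ 0.385, -0.296]), array([0.047, 0.042]), np.float64(16.056)]
red [351.16974359 157.99384615] 1950
red [428.30660377 238.04716981] 212
[113.8, 292.3, 241.4, 384.0]
tote corner z.054 [0.49  0.284 0.054]
tote corner z.054 [0.505 0.43  0.054]
tote corner z.054 [0.306 0.303 0.054]
```

Request:
play_rows(steps=[[[0.0193,-0.0205,0,0,0,0,0.087],[0.0193,-0.0205,0,0,0,0,0.087],[0.0193,-0.0205,0,0,0,0,0.087],[0.0193,-0.0205,0,0,0,0,0.087],[0.0193,-0.0205,0,0,0,0,0.087],[0.0193,-0.0205,0,0,0,0,0.087],[0.0193,-0.0205,0,0,0,0,0.087],[0.0193,-0.0205,0,0,0,0,0.087],[0.0193,-0.0205,0,0,0,0,0.087],[0.0193,-0.0205,0,0,0,0,0.087]]])

```text
time_s: 2.65
tool_pos: [0.3566, -0.3281, 0.2228]
tool_rot: [180.0, -0.0, 23.8]
force: [0.4, 0.1, 1.0]
grip_width: 0.0869
grasp_force: 0.0
```

Request:
play_rows(steps=[[[0.0193,-0.0205,0,0,0,0,0.026],[0.0193,-0.0205,0,0,0,0,0.026],[0.0193,-0.0205,0,0,0,0,0.026],[0.0193,-0.0205,0,0,0,0,0.026],[0.0193,-0.0205,0,0,0,0,0.026],[0.0193,-0.0205,0,0,0,0,0.026],[0.0193,-0.0205,0,0,0,0,0.026],[0.0193,-0.0205,0,0,0,0,0.026],[0.0193,-0.0205,0,0,0,0,0.026],[0.0193,-0.0205,0,0,0,0,0.026]]])

```text
time_s: 3.65
tool_pos: [0.4504, -0.0625, 0.2229]
tool_rot: [179.9, -0.0, 23.8]
force: [-0.3, -0.3, 0.1]
grip_width: 0.0265
grasp_force: 0.0
```

Request:
play_rows(steps=[[[0,0,0,0,0,-0.114,0.026],[0,0,0,0,0,-0.114,0.026],[0,0,0,0,0,-0.114,0.026],[0,0,0,0,0,-0.114,0.026],[0,0,0,0,0,0,0.026],[0,0,0,0,0,0,0.026]]])

```text
time_s: 4.25
tool_pos: [0.45, -0.0636, 0.2227]
tool_rot: [180.0, 0.0, 49.8]
force: [0.4, 0.2, 0.6]
grip_width: 0.026
grasp_force: 0.0
```

```bash
python3 - <<'E'
from h import *
o=get_obs();print(o['tool_pos'],o['tool_rot'],o['qpos'].round(1),o['time_s'])
c=read_camera('wrist'); save(c,'w1.png'); V=np.array(c['view']);print(-V[:3,:3].T@V[:3,3],-V[2,:3])
print('expect nut',w2px(c,[.4505,-.063,.084]))
E
```

```text
[ 0.45004907 -0.06358773  0.22265475] [1.79980453e+02 2.87182758e-03 4.98054000e+01] [ 38.6  -5.1 -31.7 108.4  -2.7  75.9 -32.6] 4.25
[ 0.49215083 -0.01273044  0.38547932] [-0.15753819 -0.18791927 -0.96946793]
expect nut [259.88793606 182.15069763]
```

View pics/w1.png

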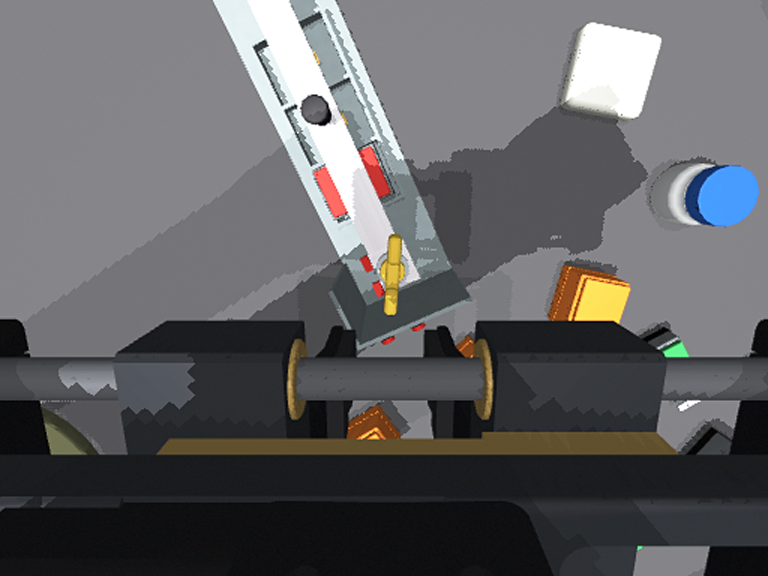

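```bash
python3 - <<'E'
from h import *
c=read_camera('wrist')
for ce,ar,m in blobs(c['frame'],(20,120,60),(32,255,255),60):
    if ce[1]<205: 
        pts=np.argwhere(m)[:,::-1]; W=np.array([px2w(c,x,y,.095)[:2] for x,y in pts]).astype(np.float32)
        r=cv2.minAreaRect(W); d=np.linalg.svd(W-W.mean(0),full_matrices=False)[2][0]
        print(ce,ar,[np.round(q,4) for q in r],W.mean(0),'wing yaw',np.degrees(np.arctan2(d[1],d[0])))
for n in ['bar_knob','spent_1_mid','tray']:
  for d in silhouettes('wrist',n): print(n,d['p'],d['extent'])
k=px2w(c,315/1.5,105/1.5,.096); print('knobtop',k)
for u in [(345,170),(376,170)]:print(px2w(c,u[0]/1.5,u[1]/1.5,.052))
for a,b in [((253,48),'bay corner'),((310,12),'')]: pass
E
```

```text
[261.30939227 182.31491713] 543 [array([ 0.4525, -0.0629]), array([0.0539, 0.0159]), np.float64(55.5336)] [ 0.45286137 -0.06234809] wing yaw -133.847
[401.1232687  200.62880886] 722 [array([ 0.5478, -0.1691]), array([0.0286, 0.0297]), np.float64(38.9679)] [ 0.5487428  -0.16786435] wing yaw 145.57454
bar_knob 0.9 [165.8, 1.2, 278.2, 194.6]
spent_1_mid 0.97 [205.9, 96.9, 264.5, 146.7]
tray 0.64 [142.1, 2.2, 314.0, 233.3]
tray 0.22 [163.6, 0.9, 280.3, 196.3]
knobtop [0.48457168 0.04752613 0.096     ]
[0.47037603 0.01051327 0.052     ]
[ 0.48742349 -0.00386878  0.052     ]
```

```bash
python3 - <<'E'
from h import *
c=read_camera('wrist')
a=px2w(c,395.5/1.5,238/1.5,.095);b=px2w(c,389.5/1.5,312/1.5,.095);d=a-b
print(a,b,np.linalg.norm(d),(a+b)/2,np.degrees(np.arctan2(d[1],d[0])))
save(c,'w2.png',8,(235,150,290,215))
E
```

```text
[ 0.4698639 -0.0456524  0.095    ] [ 0.4345157  -0.08161553  0.095     ] 0.050426601778125975 [ 0.4521898  -0.06363397  0.095     ] 45.49405326449334
```

View pics/w2.png

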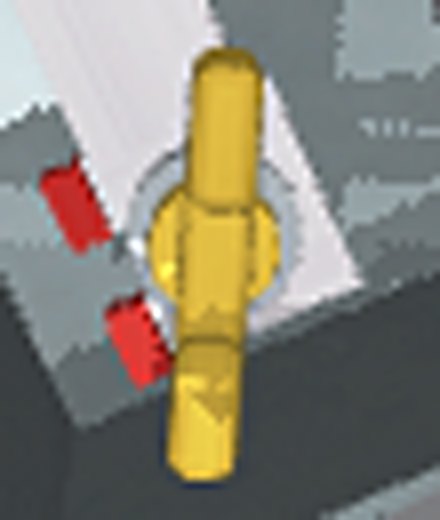

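The wings run at about 46° world yaw with their centre at about (0.452,-0.0635), and 8 px/px crop (215,262) is the blade middle. The lookalikes (orange and yellow boxes) are clearly separate.

Request:
play_rows(steps=[[[0.0014,0.0014,0,0,0,0.066,0.026],[0,0,0.015,0,0,0,0.026],[0,0,0.015,0,0,0,0.026],[0,0,0.015,0,0,0,0.026],[0,0,0.015,0,0,0,0.026],[0,0,0.015,0,0,0,0.026],[0,0,0.015,0,0,0,0.026],[0,0,0.015,0,0,0,0.026],[0,0,0.015,0,0,0,0.026],[0,0,0.014,0,0,0,0.026],[0,0,0.006,0,0,0,0.026],[0,0,0.006,0,0,0,0.026]]])

```text
time_s: 5.75
tool_pos: [0.4521, -0.0635, 0.0763]
tool_rot: [-180.0, -0.0, 46.2]
force: [0.7, 0.3, 0.1]
grip_width: 0.0259
grasp_force: 0.0
```

Request:
play_rows(steps=[[[0,0,0,0,0,0,0.026],[0,0,0,0,0,0,0],[0,0,0,0,0,0,0],[0,0,0,0,0,0,0],[0,0,0,0,0,0,0],[0,0,0,0,0,0,0]]], force=20)

```text
time_s: 6.35
tool_pos: [0.4525, -0.0637, 0.077]
tool_rot: [179.9, -0.0, 46.2]
force: [0.1, -0.7, 2.4]
grip_width: 0.0086
grasp_force: 20.0
```

```bash
python3 - <<'E'
from h import *
o=get_obs();print({k:np.round(o[k],4) for k in o})
c=read_camera('side'); save(c,'d2.png',5,(225,120,325,230))
E
```

```text
{'time_s': np.float64(6.35), 'qpos': array([ 37.3772,   4.0827, -33.4281, 118.3671,   2.6736,  58.1845,
       -41.233 ]), 'joint_velocities': array([-0.0954, -0.0749, -0.0676,  0.0193,  0.0866,  0.0318,  0.0748]), 'effort': array([ -0.209 , -26.1394,  -1.2373, -26.1396,  -0.145 ,   0.12  ,
         0.0488]), 'tool_pos': array([ 0.4525, -0.0637,  0.077 ]), 'tool_rot': array([ 1.79933e+02, -2.47000e-02,  4.61585e+01]), 'force': array([ 0.12  , -0.6745,  2.361 ]), 'wrist_torque': array([-0.0911, -0.1434, -0.034 ]), 'grasp_force': np.float64(19.9986), 'grip_width': np.float64(0.0086)}
```

View pics/d2.png

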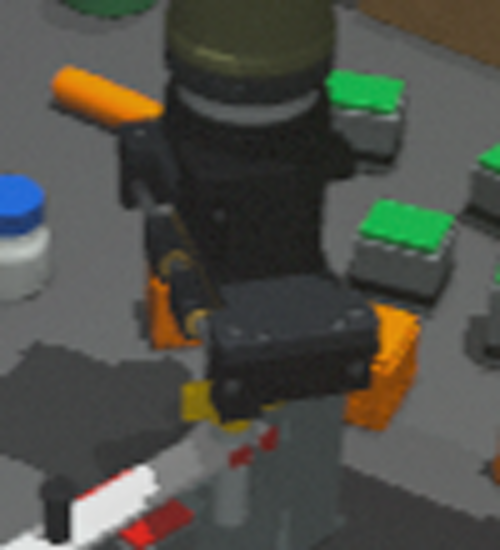

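The jaws hold the blade (9 mm), with the gripper body above the panel. Slackening now.

Request:
play_rows(steps=[[[0,0,-0.0001,0,0,-0.05,0],[0,0,-0.0001,0,0,-0.12,0],[0,0,-0.0001,0,0,-0.12,0],[0,0,-0.0001,0,0,-0.12,0],[0,0,-0.0001,0,0,-0.12,0],[0,0,-0.0001,0,0,-0.12,0],[0,0,-0.0001,0,0,-0.12,0],[0,0,-0.0001,0,0,-0.12,0],[0,0,-0.0001,0,0,-0.12,0],[0,0,-0.0001,0,0,-0.12,0],[0,0,-0.0001,0,0,-0.12,0],[0,0,0,0,0,0,0]]])

```text
time_s: 7.6
tool_pos: [0.4521, -0.0636, 0.0778]
tool_rot: [180.0, 0.0, 117.8]
force: [0.1, -1.1, 1.2]
grip_width: 0.0094
grasp_force: 20.0
```

```bash
python3 - <<'E'
from h import *
o=get_obs();print({k:np.round(o[k],3) for k in o if k not in('effort','joint_velocities')})
E
```

```text
{'time_s': np.float64(7.6), 'qpos': array([ 40.565,   4.259, -36.694, 118.242,   3.01 ,  58.363,  30.182]), 'tool_pos': array([ 0.452, -0.064,  0.078]), 'tool_rot': array([1.79999e+02, 2.30000e-02, 1.17814e+02]), 'force': array([ 0.096, -1.056,  1.225]), 'wrist_torque': array([-0.087, -0.066,  0.016]), 'grasp_force': np.float64(20.003), 'grip_width': np.float64(0.009)}
```

Request:
play_rows(steps=[[[0,0,-0.0001,0,0,-0.12,0],[0,0,-0.0001,0,0,-0.12,0],[0,0,-0.0001,0,0,-0.12,0],[0,0,-0.0001,0,0,-0.12,0],[0,0,-0.0001,0,0,-0.12,0],[0,0,-0.0001,0,0,-0.12,0],[0,0,-0.0001,0,0,-0.12,0],[0,0,-0.0001,0,0,-0.12,0],[0,0,-0.0001,0,0,-0.12,0],[0,0,-0.0001,0,0,-0.12,0],[0,0,-0.0001,0,0,-0.12,0],[0,0,-0.0001,0,0,-0.12,0]]])

```text
time_s: 8.8
tool_pos: [0.4518, -0.0641, 0.0787]
tool_rot: [-180.0, -0.0, -159.6]
force: [0.2, -1.3, 0.1]
grip_width: 0.009
grasp_force: 19.9
```

Request:
play_rows(steps=[[[0,0,-0.0001,0,0,-0.12,0],[0,0,-0.0001,0,0,-0.12,0],[0,0,-0.0001,0,0,-0.1,0],[0,0,0,0,0,0,0],[0,0,0,0,0,0,0.026],[0,0,0,0,0,0,0.026],[0,0,0,0,0,0,0.026],[0,0,-0.01,0,0,0,0.026],[0,0,-0.01,0,0,0,0.026],[0,0,-0.01,0,0,0,0.026],[0,0,0,0,0,0,0.026]]])

```text
time_s: 9.9
tool_pos: [0.4535, -0.0638, 0.1112]
tool_rot: [-179.8, 0.1, -140.2]
force: [0.2, 0.1, -0.5]
grip_width: 0.0256
grasp_force: 0.0
```

Request:
play_rows(steps=[[[0,0,0,0,0,0.131,0.026],[0,0,0,0,0,0.131,0.026],[0,0,0,0,0,0.131,0.026],[0,0,0,0,0,0.131,0.026],[0,0,0,0,0,0.131,0.026],[0,0,0,0,0,0.131,0.026],[0,0,0,0,0,0.131,0.026],[0,0,0,0,0,0.131,0.026],[0,0,0,0,0,0.131,0.026],[0,0,0,0,0,0.131,0.026],[0,0,0,0,0,0.131,0.026],[0,0,0,0,0,0.131,0.026]]])

```text
time_s: 11.1
tool_pos: [0.4519, -0.0636, 0.1092]
tool_rot: [-180.0, 0.0, 129.4]
force: [-0.0, 0.7, -0.3]
grip_width: 0.0257
grasp_force: 0.0
```

Request:
play_rows(steps=[[[0,0,0,0,0,0.131,0.026],[0,0,0,0,0,0.131,0.026],[0,0,0,0,0,0.131,0.026],[0,0,0,0,0,0.131,0.026],[0,0,0,0,0,0.131,0.026],[0,0,0,0,0,0.131,0.026],[0,0,0,0,0,0.131,0.026],[0,0,0,0,0,0.131,0.026],[0,0,0,0,0,0.131,0.026],[0,0,0,0,0,0.131,0.026],[0,0,0,0,0,0.131,0.026],[0,0,0,0,0,0.131,0.026]]])

```text
time_s: 12.3
tool_pos: [0.4519, -0.0635, 0.1092]
tool_rot: [180.0, 0.0, 39.3]
force: [-0.7, -0.0, -0.7]
grip_width: 0.0258
grasp_force: 0.0
```

```bash
python3 - <<'E'
from h import *
o=get_obs();print({k:np.round(o[k],3) for k in o if k not in('effort','joint_velocities')})
E
```

```text
{'time_s': np.float64(12.3), 'qpos': array([ 42.472,   1.729, -37.944, 116.406,   1.215,  62.236, -46.709]), 'tool_pos': array([ 0.452, -0.064,  0.109]), 'tool_rot': array([1.79992e+02, 8.00000e-03, 3.93160e+01]), 'force': array([-0.7  , -0.012, -0.672]), 'wrist_torque': array([-0.039,  0.003,  0.019]), 'grasp_force': np.float64(0.0), 'grip_width': np.float64(0.026)}
```

Request:
play_rows(steps=[[[0,0,0.01,0,0,0,0.026],[0,0,0.01,0,0,0,0.026],[0,0,0.01,0,0,0,0.026],[0,0,0,0,0,0,0.026],[0,0,0,0,0,0,0],[0,0,0,0,0,0,0],[0,0,0,0,0,0,0],[0,0,0,0,0,0,0],[0,0,0,0,0,-0.06,0],[0,0,0,0,0,-0.1,0],[0,0,-0.0001,0,0,-0.12,0],[0,0,-0.0001,0,0,-0.12,0]]])

```text
time_s: 13.5
tool_pos: [0.4524, -0.0636, 0.0798]
tool_rot: [179.9, -0.0, 62.8]
force: [-1.2, -0.4, 0.4]
grip_width: 0.0091
grasp_force: 20.0
```

Request:
play_rows(steps=[[[0,0,-0.0001,0,0,-0.12,0],[0,0,-0.0001,0,0,-0.12,0],[0,0,-0.0001,0,0,-0.12,0],[0,0,-0.0001,0,0,-0.12,0],[0,0,-0.0001,0,0,-0.12,0],[0,0,-0.0001,0,0,-0.12,0],[0,0,-0.0001,0,0,-0.12,0],[0,0,-0.0001,0,0,-0.12,0],[0,0,-0.0001,0,0,-0.12,0],[0,0,-0.0001,0,0,-0.12,0],[0,0,-0.0001,0,0,-0.12,0],[0,0,-0.0001,0,0,-0.12,0]]])

```text
time_s: 14.7
tool_pos: [0.452, -0.0638, 0.0807]
tool_rot: [-180.0, 0.0, 145.3]
force: [0.2, 0.3, -0.6]
grip_width: 0.0089
grasp_force: 20.0
```

Request:
play_rows(steps=[[[0,0,-0.0001,0,0,-0.12,0],[0,0,-0.0001,0,0,-0.12,0],[0,0,-0.0001,0,0,-0.12,0],[0,0,-0.0001,0,0,-0.12,0],[0,0,-0.0001,0,0,-0.12,0],[0,0,-0.0001,0,0,-0.12,0],[0,0,-0.0001,0,0,-0.12,0],[0,0,-0.0001,0,0,-0.12,0],[0,0,-0.0001,0,0,-0.12,0],[0,0,-0.0001,0,0,-0.12,0],[0,0,0,0,0,-0.1,0],[0,0,0,0,0,0,0]]])

```text
time_s: 15.9
tool_pos: [0.452, -0.0641, 0.0816]
tool_rot: [-179.9, -0.0, -140.4]
force: [1.0, -1.8, -1.8]
grip_width: 0.009
grasp_force: 20.0
```

```bash
python3 - <<'E'
from h import *
o=get_obs();print({k:np.round(o[k],3) for k in o if k not in('effort','joint_velocities')})
E
```

```text
{'time_s': np.float64(15.9), 'qpos': array([ 51.478,   4.988, -47.882, 117.761,   4.379,  58.942, 130.997]), 'tool_pos': array([ 0.452, -0.064,  0.082]), 'tool_rot': array([-1.79947e+02, -2.10000e-02, -1.40446e+02]), 'force': array([ 0.951, -1.771, -1.797]), 'wrist_torque': array([-0.296, -0.246,  0.045]), 'grasp_force': np.float64(20.003), 'grip_width': np.float64(0.009)}
```

Request:
play_rows(steps=[[[0,0,0,0,0,0,0.026],[0,0,0,0,0,0,0.026],[0,0,-0.015,0,0,0,0.026],[0,0,-0.015,0,0,0,0.026],[0,0,-0.015,0,0,0,0.026],[0,0,0,0,0,0,0.026],[-0.024,0.0163,0,0,0,0,0.05],[-0.024,0.0163,0,0,0,0,0.05],[-0.024,0.0163,0,0,0,0,0.05],[-0.024,0.0163,0,0,0,0,0.05]]])

```text
time_s: 16.9
tool_pos: [0.4843, 0.049, 0.1258]
tool_rot: [180.0, -0.0, -140.5]
force: [1.3, -0.3, -0.9]
grip_width: 0.0473
grasp_force: 0.0
```

Request:
play_rows(steps=[[[0,0,0,0,0,0.127,0.05],[0,0,0,0,0,0.127,0.05],[0,0,0,0,0,0.127,0.05],[0,0,0,0,0,0.127,0.05],[0,0,0,0,0,0.127,0.05],[0,0,0,0,0,0.127,0.05],[0,0,0,0,0,0.127,0.05],[0,0,0,0,0,0.127,0.05],[0,0,0,0,0,0.127,0.05],[0,0,0,0,0,0.127,0.05]]])

```text
time_s: 17.9
tool_pos: [0.484, 0.048, 0.1256]
tool_rot: [-180.0, -0.1, 146.4]
force: [-0.7, -0.6, -0.2]
grip_width: 0.0501
grasp_force: 0.0
```

Request:
play_rows(steps=[[[0,0,0,0,0,0.127,0.05],[0,0,0,0,0,0.127,0.05],[0,0,0,0,0,0.127,0.05],[0,0,0,0,0,0.127,0.05],[0,0,0,0,0,0.127,0.05],[0,0,0,0,0,0.127,0.05],[0,0,0,0,0,0.127,0.05],[0,0,0,0,0,0.127,0.05],[0,0,0,0,0,0.127,0.05],[0,0,0,0,0,0.127,0.05],[0,0,0,0,0,0,0.05]]])

```text
time_s: 19.0
tool_pos: [0.4841, 0.0481, 0.1257]
tool_rot: [-179.9, 0.0, 74.0]
force: [-0.3, -0.4, 0.3]
grip_width: 0.0502
grasp_force: 0.0
```

```bash
python3 - <<'E'
from h import *
o=get_obs();print({k:np.round(o[k],3) for k in o if k not in('effort','joint_velocities')})
c=read_camera('wrist');save(c,'w3.png'); print(w2px(c,[.4845,.0475,.096])*1.5)
E
```

```text
{'time_s': np.float64(19.0), 'qpos': array([ 32.985,   5.497, -43.311, 111.447,   4.149,  64.664, -28.001]), 'tool_pos': array([0.484, 0.048, 0.126]), 'tool_rot': array([-1.7994e+02,  1.0000e-02,  7.3975e+01]), 'force': array([-0.293, -0.447,  0.325]), 'wrist_torque': array([-0.027, -0.038,  0.059]), 'grasp_force': np.float64(0.0), 'grip_width': np.float64(0.05)}
[392.1324253 327.2256089]
```

View pics/w3.png

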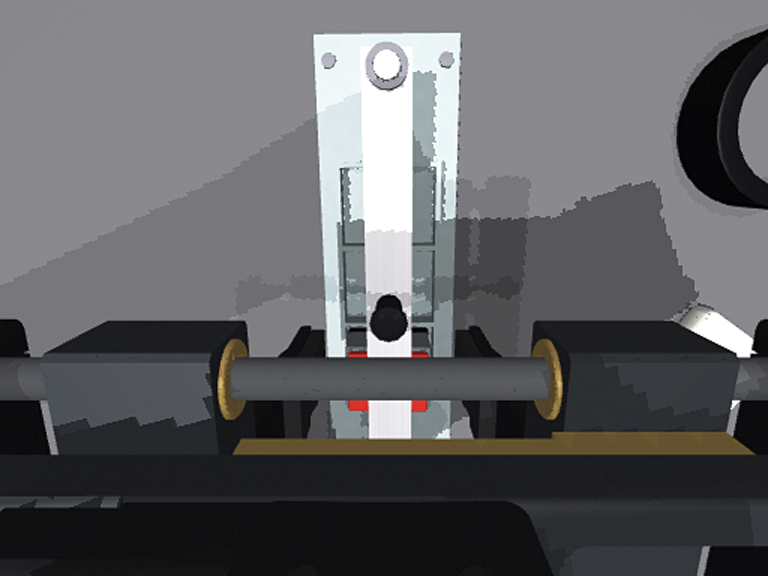

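The knob top is at (389,322), close to predicted (392,327), and the bar is aligned with the tool. Bays 2 and 3 are empty.

```bash
python3 - <<'E'
from h import *
c=read_camera('wrist'); f=lambda u,v,z:px2w(c,u/1.5,v/1.5,z)
a,b=f(315,35,.004),f(461,34,.004); print(a,b,np.linalg.norm(a-b), np.degrees(np.arctan2(*(b-a)[1::-1])))
m=(a+b)/2; th=np.radians(-16); x=np.array([np.cos(th),np.sin(th)]);y=np.array([-x[1],x[0]])
print('origin from corners',m[:2]-.152*y)
p=f(387,66,.066);print('pivot',p,'orig',p[:2]-.116*y); k=f(389,320,.096);print('knob',k)
# bay inner corners rim z .018
for q in [(342,168),(436,168),(342,244),(436,244)]:
    w=f(*q,.018)[:2]; print(q,w)
E
```

```text
[0.48166039 0.19873247 0.004     ] [0.56229754 0.17639795 0.004     ] 0.08367305885660045 -15.481427813605745
origin from corners [0.48008208 0.04145343]
pivot [0.51360634 0.1587875  0.066     ] orig [0.48163241 0.04728115]
knob [0.48409868 0.05116497 0.096     ]
(342, 168) [0.47597808 0.12358769]
(436, 168) [0.52873986 0.1086389 ]
(342, 244) [0.46270341 0.08097741]
(436, 244) [0.51767853 0.06541244]
```

Request:
play_rows(steps=[[[0,0,0.014,0,0,0,0.05],[0,0,0.014,0,0,0,0.05],[0,0,0.014,0,0,0,0.05],[0,0,0.012,0,0,0,0.05],[0,0,0,0,0,0,0.05],[0,0,0,0,0,0,0],[0,0,0,0,0,0,0],[0,0,0,0,0,0,0],[0,0,0,0,0,0,0],[0,0,0,0,0,0,0],[0,0,0,0,0,0,0]]], force=12)

```text
time_s: 20.2
tool_pos: [0.4845, 0.0479, 0.0728]
tool_rot: [180.0, 0.0, 74.0]
force: [-1.0, -0.3, 2.2]
grip_width: 0.017
grasp_force: 12.0
```

```bash
python3 - <<'E'
from h import *
c=read_camera('side')
for n,u,v in [('spk2 base near',213,285),('spk2 base left',165,255),('spk1 base',272,245),('holder corner',162,325),('tape',227,320),('puck',303,290)]: print(n,px2w(c,u/1.5,v/1.5,.0).round(3))
E
```

```text
spk2 base near [0.829 0.004 0.   ]
spk2 base left [ 0.975 -0.018  0.   ]
spk1 base [ 0.818 -0.16   0.   ]
holder corner [0.826 0.138 0.   ]
tape [0.739 0.067 0.   ]
puck [ 0.677 -0.074  0.   ]
```

Request:
play_rows(steps=[[[0.0001,0.0046,0,0,0,-0.04,0],[0.0003,0.0087,0,0,0,-0.075,0],[0.0003,0.0087,0,0,0,-0.075,0],[0.0003,0.0087,0,0,0,-0.075,0],[0.0003,0.0087,0,0,0,-0.075,0],[0.0003,0.0087,0,0,0,-0.075,0],[0.0003,0.0087,0,0,0,-0.075,0],[0.0003,0.0087,0,0,0,-0.075,0]]], force=20)

```text
time_s: 21.05
tool_pos: [0.5492, 0.0493, 0.0728]
tool_rot: [-180.0, -0.1, 106.6]
force: [-1.9, 2.4, 3.2]
grip_width: 0.0163
grasp_force: 20.0
```

```bash
python3 - <<'E'
from h import *
o=get_obs();print({k:np.round(o[k],3) for k in o if k not in('effort','joint_velocities')})
E
```

```text
{'time_s': np.float64(21.05), 'qpos': array([ 31.571,  19.424, -45.549, 105.795,  15.609,  61.27 ,  -3.367]), 'tool_pos': array([0.549, 0.049, 0.073]), 'tool_rot': array([-1.79987e+02, -8.70000e-02,  1.06586e+02]), 'force': array([-1.898,  2.42 ,  3.232]), 'wrist_torque': array([ 0.601,  0.349, -0.018]), 'grasp_force': np.float64(19.999), 'grip_width': np.float64(0.016)}
```

Low force, and the knob is still held. Continuing the arc.

Request:
play_rows(steps=[[[0.0003,0.0087,0,0,0,-0.075,0],[0.0003,0.0087,0,0,0,-0.075,0],[0.0003,0.0087,0,0,0,-0.075,0],[0.0003,0.0087,0,0,0,-0.075,0],[0.0003,0.0087,0,0,0,-0.075,0],[0.0003,0.0087,0,0,0,-0.075,0],[0.0003,0.0087,0,0,0,-0.075,0],[0.0003,0.0087,0,0,0,-0.075,0],[0.0003,0.0087,0,0,0,-0.075,0],[0.0003,0.0087,0,0,0,-0.075,0],[0.0003,0.0087,0,0,0,-0.075,0],[0,0,0,0,0,0,0]]])

```text
time_s: 22.25
tool_pos: [0.6196, 0.1113, 0.0728]
tool_rot: [179.9, -0.2, 153.9]
force: [-4.9, 3.2, 5.2]
grip_width: 0.0165
grasp_force: 20.0
```

Request:
play_rows(steps=[[[0.0003,0.0087,0,0,0,-0.075,0],[0.0003,0.0087,0,0,0,-0.075,0],[0,0,0,0,0,0,0],[0,0,0,0,0,0,0],[0,0,0,0,0,0,0.04],[0,0,0,0,0,0,0.04],[0,0,-0.02,0,0,0,0.04],[0,0,-0.03,0,0,0,0.04],[0,0,-0.03,0,0,0,0.06],[0,0,-0.02,0,0,0,0.07],[0,0,0,0,0,0,0.08]]])

```text
time_s: 23.35
tool_pos: [0.6295, 0.1236, 0.1757]
tool_rot: [179.9, 0.3, 162.2]
force: [0.1, -0.2, -0.2]
grip_width: 0.0564
grasp_force: 0.0
```

```bash
python3 - <<'E'
from h import *
o=get_obs();print({k:np.round(o[k],3) for k in o if k not in('effort','joint_velocities')})
c=read_camera('side');
save(c,'d3.png',3,(130,120,360,310))
E
```

```text
{'time_s': np.float64(23.35), 'qpos': array([ 28.072,  28.577, -56.213,  86.87 ,  24.205,  77.119,  41.949]), 'tool_pos': array([0.63 , 0.124, 0.176]), 'tool_rot': array([179.88 ,   0.329, 162.153]), 'force': array([ 0.14 , -0.229, -0.226]), 'wrist_torque': array([ 0.047, -0.141,  0.006]), 'grasp_force': np.float64(0.0), 'grip_width': np.float64(0.056)}
```

View pics/d3.png

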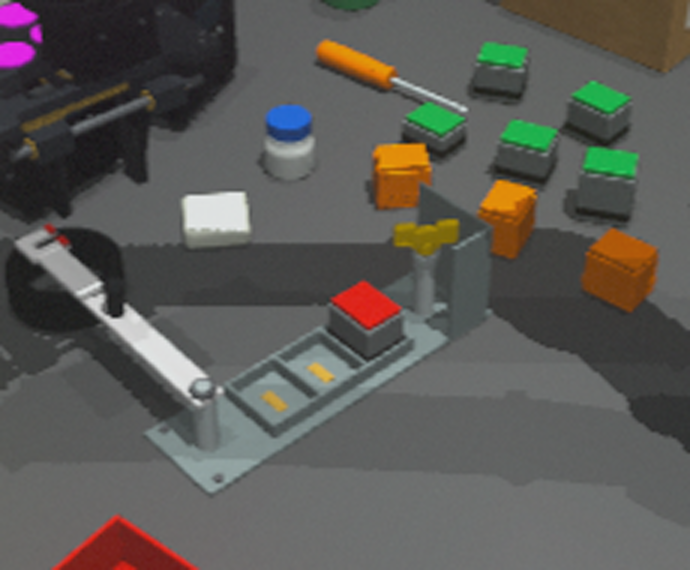

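The bar is open and lies clear, over the tape roll. The red pack is in bay 1 and the nut is up. Moving above bay 1 with the jaws along the tray's x.

Request:
play_rows(steps=[[[0.019,-0.0278,0,0,0,0,0.08],[0.019,-0.0278,0,0,0,0,0.08],[0.019,-0.0278,0,0,0,0,0.08],[0.019,-0.0278,0,0,0,0,0.08],[0.019,-0.0278,0,0,0,0,0.08],[0.019,-0.0278,0,0,0,0,0.08],[0,0,0,0,0,0,0.08]]])

```text
time_s: 24.1
tool_pos: [0.4642, -0.0056, 0.1709]
tool_rot: [-179.6, -0.1, 161.8]
force: [1.0, -1.2, -0.1]
grip_width: 0.08
grasp_force: 0.0
```

Request:
play_rows(steps=[[[0,0,0,0,0,0.128,0.08],[0,0,0,0,0,0.128,0.08],[0,0,0,0,0,0.128,0.08],[0,0,0,0,0,0.128,0.08],[0,0,0,0,0,0.128,0.08],[0,0,0,0,0,0.128,0.08],[0,0,0,0,0,0.128,0.08],[0,0,0,0,0,0.128,0.08],[0,0,0,0,0,0.128,0.08],[0,0,0,0,0,0.128,0.08],[0,0,0,0,0,0.128,0.08],[0,0,0,0,0,0.128,0.08]]])

```text
time_s: 25.3
tool_pos: [0.4678, -0.0003, 0.1716]
tool_rot: [-179.9, -0.0, 73.9]
force: [-0.1, 0.3, 1.5]
grip_width: 0.08
grasp_force: 0.0
```

```bash
cat >> h.py <<'E'
def caps(cam,lo,hi,z,roi=None,amin=40):
    c=read_camera(cam); out=[]
    for ce,ar,m in blobs(c['frame'],lo,hi,amin):
        if roi and not(roi[0]<ce[0]<roi[2] and roi[1]<ce[1]<roi[3]): continue
        p=np.argwhere(m)[:,::-1]; W=np.array([px2w(c,x+.0,y+.0,z)[:2] for x,y in p]).astype(np.float32)
        r=cv2.minAreaRect(W); out.append((ce.round(),ar,W.mean(0).round(4),np.round(r[0],4),np.round(r[1],4),round(r[2],1)))
    return out
RED=((0,150,90),(6,255,255)); GRN=((50,100,50),(85,255,255))
E
python3 - <<'E'
from h import *
o=get_obs();print({k:np.round(o[k],3) for k in o if k not in('effort','joint_velocities')})
for c in ('wrist','side','scene'):
    for q in caps(c,*RED,.052): print(c,q)
c=read_camera('wrist');cv2.imwrite('pics/w4.png',c['frame'][:,:,::-1])
E
```

```text
{'time_s': np.float64(25.3), 'qpos': array([ 6.13130e+01,  2.90000e-02, -6.34430e+01,  1.10168e+02,
       -3.90000e-02,  6.98700e+01, -1.81880e+01]), 'tool_pos': array([ 0.468, -0.   ,  0.172]), 'tool_rot': array([-1.79932e+02, -4.30000e-02,  7.39290e+01]), 'force': array([-0.107,  0.305,  1.502]), 'wrist_torque': array([-0.045, -0.076,  0.066]), 'grasp_force': np.float64(0.0), 'grip_width': np.float64(0.08)}
wrist (array([261., 185.]), np.int32(1712), array([0.4688, 0.0018], dtype=float32), array([0.4689, 0.0016]), array([0.0358, 0.0451]), 74.0)
side (array([ 55., 217.]), np.int32(229), array([0.8823, 0.2469], dtype=float32), array([0.8826, 0.2466]), array([0.0524, 0.04  ]), 2.4)
side (array([252., 221.]), np.int32(198), array([0.4674, 0.0024], dtype=float32), array([0.4676, 0.002 ]), array([0.0369, 0.0485]), 73.6)
side (array([176., 345.]), np.int32(7730), array([0.4045, 0.3695], dtype=float32), array([0.4022, 0.3716]), array([0.1648, 0.2092]), 84.3)
scene (array([352., 157.]), np.int32(1849), array([0.4541, 0.3451], dtype=float32), array([0.4457, 0.3431]), array([0.171 , 0.2446]), 82.7)
scene (array([254., 186.]), np.int32(82), array([ 0.4749, -0.0015], dtype=float32), array([ 4.748e-01, -1.000e-04]), array([0.0306, 0.0341]), 66.8)
scene (array([428., 238.]), np.int32(213), array([0.8372, 0.2935], dtype=float32), array([0.8357, 0.2952]), array([0.0442, 0.0445]), 1.7)
```

View pics/w4.png

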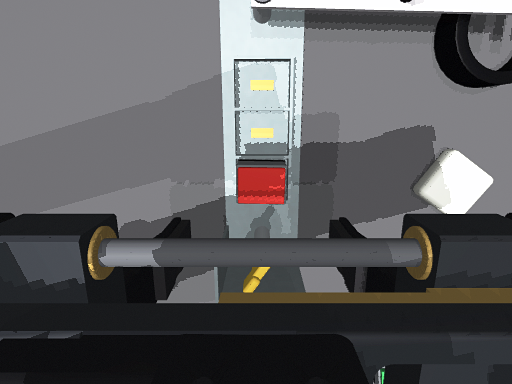

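Request:
play_rows(steps=[[[0.002,0.0005,0.014,0,0,0,0.08],[0,0,0.014,0,0,0,0.08],[0,0,0.014,0,0,0,0.08],[0,0,0.014,0,0,0,0.08],[0,0,0.014,0,0,0,0.08],[0,0,0.014,0,0,0,0.08],[0,0,0.014,0,0,0,0.08],[0,0,0.014,0,0,0,0.08],[0,0,0.014,0,0,0,0.08],[0,0,0.014,0,0,0,0.08],[0,0,0,0,0,0,0.08],[0,0,0,0,0,0,0.07]]])

```text
time_s: 26.7
tool_pos: [0.4684, 0.0019, 0.032]
tool_rot: [-179.9, -0.0, 74.3]
force: [0.1, 0.7, 0.8]
grip_width: 0.0772
grasp_force: 0.0
```

Request:
play_rows(steps=[[[0,0,0,0,0,0,0.03],[0,0,0,0,0,0,0.03],[0,0,0,0,0,0,0.03],[0,0,0,0,0,0,0.03],[0,0,-0.01,0,0,0,0.03],[0,0,-0.02,0,0,0,0.03],[0,0,-0.02,0,0,0,0.03],[0,0,-0.03,0,0,0,0.03],[0,0,-0.03,0,0,0,0.03],[0,0,-0.02,0,0,0,0.03],[0,0,0,0,0,0,0.03]]], force=40)

```text
time_s: 27.8
tool_pos: [0.4708, 0.0014, 0.1653]
tool_rot: [179.7, 0.1, 74.2]
force: [-0.4, -0.1, -2.0]
grip_width: 0.05
grasp_force: 40.0
```

```bash
python3 - <<'E'
from h import *
o=get_obs();print({k:np.round(o[k],3) for k in o if k not in('effort','joint_velocities')})
c=read_camera('wrist')
for n,u,v in [('b3',262.5,85),('b2',262.3,132)]: print(n,px2w(c,u,v,.0045))
cv2.imwrite('pics/w5.png',c['frame'][:,:,::-1])
g=cv2.cvtColor(c['frame'],cv2.COLOR_RGB2HSV); m=cv2.inRange(g,(20,120,100),(32,255,255))
n,l,s,ce=cv2.connectedComponentsWithStats(m)
for i in range(1,n):
    if s[i,4]>30: print(ce[i],s[i],px2w(c,*ce[i],.0045))
E
```

```text
{'time_s': np.float64(27.8), 'qpos': array([ 62.472,   0.964, -65.437, 110.505,   1.131,  68.808, -19.136]), 'tool_pos': array([0.471, 0.001, 0.165]), 'tool_rot': array([1.79668e+02, 7.60000e-02, 7.42300e+01]), 'force': array([-0.437, -0.078, -1.954]), 'wrist_torque': array([-0.042, -0.138,  0.066]), 'grasp_force': np.float64(39.955), 'grip_width': np.float64(0.05)}
b3 [0.50048556 0.09461851 0.0045    ]
b2 [0.48757824 0.04918194 0.0045    ]
[258.98013245 180.09933775] [248 176  22   9 151] [ 4.69994357e-01 -1.06237730e-04  4.50000000e-03]
[149.53731343 253.34328358] [146 227  11  52 201] [ 0.32222102 -0.04970107  0.0045    ]
[369.66169154 254.94029851] [364 228  10  51 201] [ 0.57144273 -0.12281402  0.0045    ]
[249.62211982 285.62211982] [240 279  22  14 217] [ 0.42352263 -0.1228893   0.0045    ]
```

The pack is held (50 mm wide), and the newly revealed contact puts bay 1's centre at (0.470,0.000). Flying to the tote.

Request:
play_rows(steps=[[[0.02,-0.0097,0,0,0,0,0.03],[0.0333,-0.0162,0,0,0,0,0.03],[0.0333,-0.0162,0,0,0,0,0.03],[0.0333,-0.0162,0,0,0,0,0.03],[0.0333,-0.0162,0,0,0,0,0.03],[0.0333,-0.0162,0,0,0,0,0.03],[0.0333,-0.0162,0,0,0,0,0.03],[0.0333,-0.0162,0,0,0,0,0.03],[0.0333,-0.0162,0,0,0,0,0.03],[0.0333,-0.0162,0,0,0,0,0.03],[0.0133,-0.0065,0,0,0,0,0.03],[0,0,0,0,0,0,0.03]]])

```text
time_s: 29.05
tool_pos: [0.4004, 0.3684, 0.1609]
tool_rot: [-179.8, 0.0, 74.6]
force: [-1.1, -0.6, -2.9]
grip_width: 0.0495
grasp_force: 40.0
```

```bash
python3 - <<'E'
from h import *
o=get_obs();print({k:np.round(o[k],3) for k in o if k not in('effort','joint_velocities')})
for q in caps('side',*RED,.054): print(q)
c=read_camera('side');cv2.imwrite('pics/d4.png',cv2.resize(c['frame'][180:384,60:330],None,fx=2,fy=2)[:,:,::-1])
E
```

```text
{'time_s': np.float64(29.05), 'qpos': array([ 13.908,  20.828, -70.022, 101.115,  20.266,  72.638, -76.557]), 'tool_pos': array([0.4  , 0.368, 0.161]), 'tool_rot': array([-1.79767e+02,  5.00000e-03,  7.45980e+01]), 'force': array([-1.066, -0.615, -2.877]), 'wrist_torque': array([-0.02 , -0.053,  0.017]), 'grasp_force': np.float64(39.955), 'grip_width': np.float64(0.049)}
(array([ 55., 217.]), np.int32(230), array([0.8802, 0.2481], dtype=float32), array([0.8803, 0.2479]), array([0.0522, 0.0399]), 2.4)
(array([167., 307.]), np.int32(61), array([0.4719, 0.3151], dtype=float32), array([0.4781, 0.3106]), array([0.013 , 0.0568]), 75.5)
(array([177., 349.]), np.int32(6719), array([0.3963, 0.3789], dtype=float32), array([0.4014, 0.3726]), array([0.1642, 0.2091]), 84.2)
```

View pics/d4.png

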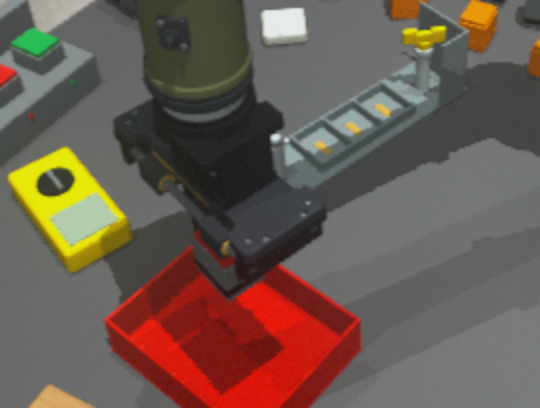

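The pack is over the tote (pixel ~225,270 in the crop), well inside it. Lowering.

Request:
play_rows(steps=[[[0,0,0.015,0,0,0,0.03],[0,0,0.015,0,0,0,0.03],[0,0,0.015,0,0,0,0.03],[0,0,0.015,0,0,0,0.03],[0,0,0.015,0,0,0,0.03]]])

```text
time_s: 29.65
tool_pos: [0.4033, 0.3652, 0.0858]
tool_rot: [-180.0, 0.0, 74.2]
force: [0.0, -0.2, -2.0]
grip_width: 0.0497
grasp_force: 40.0
```

```bash
python3 -c "
from h import *
o=get_obs();print(o['qpos'].round(1),o['tool_pos'],o['force'])"
```

```text
[ 10.   25.5 -65.7 105.7  25.5  65.5 -80.4] [0.40330896 0.365216   0.08579678] [ 0.04526231 -0.21746431 -1.971886  ]
```

Request:
play_rows(steps=[[[0,0,0.015,0,0,0,0.03],[0,0,0.015,0,0,0,0.03],[0,0,0.012,0,0,0,0.03],[0,0,0.008,0,0,0,0.03],[0,0,0,0,0,0,0.03],[0,0,0,0,0,0,0.068],[0,0,0,0,0,0,0.068],[0,0,0,0,0,0,0.068],[0,0,-0.02,0,0,0,0.068],[0,0,-0.04,0,0,0,0.068],[0,0,-0.04,0,0,0,0.068],[0,0,-0.04,0,0,0,0.068]]])

```text
time_s: 30.85
tool_pos: [0.4032, 0.3661, 0.1795]
tool_rot: [180.0, -0.0, 74.3]
force: [-0.2, 0.6, -0.4]
grip_width: 0.0677
grasp_force: 0.0
```

Request:
play_rows(steps=[[[-0.02,0.0079,0,0,0,0,0.08],[-0.0342,0.0135,0,0,0,0,0.08],[-0.0342,0.0135,0,0,0,0,0.08],[-0.0342,0.0135,0,0,0,0,0.08],[-0.0342,0.0135,0,0,0,0,0.08],[-0.0342,0.0135,0,0,0,0,0.08],[-0.0342,0.0135,0,0,0,0,0.08],[-0.0342,0.0135,0,0,0,0,0.08],[-0.0342,0.0135,0,0,0,0,0.08]]])

```text
time_s: 31.75
tool_pos: [0.4355, 0.0503, 0.1783]
tool_rot: [179.8, 0.1, 74.3]
force: [0.3, -0.5, 1.9]
grip_width: 0.08
grasp_force: 0.0
```

Request:
play_rows(steps=[[[-0.0342,0.0135,0,0,0,0,0.08],[-0.0342,0.0135,0,0,0,0,0.08],[-0.0342,0.0135,0,0,0,0,0.08],[-0.0342,0.0135,0,0,0,0,0.08],[-0.0342,0.0135,0,0,0,0,0.08],[-0.0342,0.0135,0,0,0,0,0.08],[-0.0342,0.0135,0,0,0,0,0.08],[-0.0342,0.0135,0,0,0,0,0.08],[-0.0342,0.0135,0,0,0,0,0.08],[-0.0142,0.0056,0,0,0,0,0.08],[0,0,0,0,0,0,0.08]]])

```text
time_s: 32.85
tool_pos: [0.4698, -0.2947, 0.1776]
tool_rot: [180.0, -0.0, 74.0]
force: [0.1, -0.0, 0.2]
grip_width: 0.0799
grasp_force: 0.0
```

```bash
python3 - <<'E'
from h import *
o=get_obs();print({k:np.round(o[k],3) for k in o if k not in('effort','joint_velocities')})
for q in caps('wrist',*GRN,.048): print(q)
for q in caps('side',*GRN,.048,(255,100,350,200)): print('side',q)
for q in caps('side',*RED,.052): print('red',q)
E
```

```text
{'time_s': np.float64(32.85), 'qpos': array([ 67.834,  12.35 , -43.275,  99.16 ,   8.84 ,  71.968,   6.511]), 'tool_pos': array([ 0.47 , -0.295,  0.178]), 'tool_rot': array([ 1.79979e+02, -2.60000e-02,  7.40370e+01]), 'force': array([ 0.147, -0.032,  0.199]), 'wrist_torque': array([ 0.035, -0.078, -0.007]), 'grasp_force': np.float64(0.0), 'grip_width': np.float64(0.08)}
(array([349., 147.]), np.int32(1623), array([ 0.5631, -0.2824], dtype=float32), array([ 0.563 , -0.2826]), array([0.0343, 0.0444]), 81.6)
(array([259., 183.]), np.int32(1584), array([ 0.4689, -0.2921], dtype=float32), array([ 0.4688, -0.2925]), array([0.0455, 0.0361]), 8.7)
(array([166., 196.]), np.int32(1694), array([ 0.3751, -0.2795], dtype=float32), array([ 0.3748, -0.2798]), array([0.049, 0.037]), 16.8)
(array([256., 278.]), np.int32(972), array([ 0.4369, -0.3931], dtype=float32), array([ 0.4375, -0.3927]), array([0.0295, 0.0456]), 79.3)
side (array([297., 138.]), np.int32(111), array([ 0.5565, -0.4076], dtype=float32), array([ 0.5567, -0.4078]), array([0.046 , 0.0425]), 17.1)
side (array([330., 152.]), np.int32(124), array([ 0.4374, -0.3888], dtype=float32), array([ 0.4375, -0.3892]), array([0.0413, 0.0479]), 81.5)
side (array([275., 159.]), np.int32(123), array([ 0.5565, -0.2677], dtype=float32), array([ 0.5569, -0.2677]), array([0.0381, 0.0475]), 82.5)
side (array([306., 165.]), np.int32(129), array([ 0.4675, -0.2906], dtype=float32), array([ 0.4677, -0.2915]), array([0.0451, 0.0405]), 8.0)
side (array([333., 174.]), np.int32(150), array([ 0.3835, -0.2929], dtype=float32), array([ 0.3835, -0.293 ]), array([0.0456, 0.0431]), 16.9)
red (array([ 55., 217.]), np.int32(229), array([0.8823, 0.2469], dtype=float32), array([0.8826, 0.2466]), array([0.0524, 0.04  ]), 2.4)
red (array([176., 344.]), np.int32(7301), array([0.406 , 0.3683], dtype=float32), array([0.4022, 0.3716]), array([0.1648, 0.2093]), 84.3)
```

Request:
play_rows(steps=[[[0.002,-0.0016,0,0,0,-0.108,0.08],[0,0,0.014,0,0,-0.108,0.08],[0,0,0.016,0,0,-0.108,0.08],[0,0,0.016,0,0,-0.108,0.08],[0,0,0.016,0,0,0,0.08],[0,0,0.016,0,0,0,0.08],[0,0,0.016,0,0,0,0.08],[0,0,0.016,0,0,0,0.08],[0,0,0.016,0,0,0,0.08],[0,0,0.014,0,0,0,0.08],[0,0,0.011,0,0,0,0.08],[0,0,0,0,0,0,0.08]]])

```text
time_s: 34.2
tool_pos: [0.468, -0.2895, 0.0247]
tool_rot: [-179.9, -0.1, 99.0]
force: [0.6, 0.1, -0.7]
grip_width: 0.08
grasp_force: 0.0
```

Request:
play_rows(steps=[[[0,0,0,0,0,0,0.03],[0,0,0,0,0,0,0.03],[0,0,0,0,0,0,0.03],[0,0,0,0,0,0,0.03],[0,0,0,0,0,0,0.03]]])

```text
time_s: 34.7
tool_pos: [0.4693, -0.2905, 0.027]
tool_rot: [180.0, 0.0, 99.0]
force: [-0.6, -0.4, 2.1]
grip_width: 0.0498
grasp_force: 40.0
```

Request:
play_rows(steps=[[[0,0,-0.01,0,0,0,0.03],[0,0,-0.02,0,0,0,0.03],[0,0,-0.03,0,0,0,0.03],[0,0,-0.03,0,0,0.106,0.03],[0,0,-0.03,0,0,0.106,0.03],[0,0,-0.02,0,0,0.106,0.03],[0,0,0,0,0,0.106,0.03],[0,0,0,0,0,0,0.03]]])

```text
time_s: 35.5
tool_pos: [0.4693, -0.2903, 0.1677]
tool_rot: [179.9, 0.1, 74.7]
force: [0.6, 0.0, -2.3]
grip_width: 0.0497
grasp_force: 40.0
```

```bash
python3 - <<'E'
from h import *
o=get_obs();print({k:np.round(o[k],4) for k in o if k not in('effort','joint_velocities')})
E
```

```text
{'time_s': np.float64(35.5), 'qpos': array([ 67.4018,  12.3696, -43.1413, 100.2977,   8.9839,  70.7554,
         6.6553]), 'tool_pos': array([ 0.4693, -0.2903,  0.1677]), 'tool_rot': array([1.799345e+02, 6.690000e-02, 7.469550e+01]), 'force': array([ 0.5729,  0.0289, -2.3186]), 'wrist_torque': array([ 0.0216, -0.0968,  0.0166]), 'grasp_force': np.float64(39.98), 'grip_width': np.float64(0.0497)}
```

Request:
play_rows(steps=[[[0.016,-0.0042,0,0,0,0,0.03],[0.0313,-0.0084,0,0,0,0,0.03],[0.0313,-0.0084,0,0,0,0,0.03],[0.0313,-0.0084,0,0,0,0,0.03],[0.0313,-0.0084,0,0,0,0,0.03],[0.0313,-0.0084,0,0,0,0,0.03],[0.0313,-0.0084,0,0,0,0,0.03],[0.0313,-0.0084,0,0,0,0,0.03],[0.0313,-0.0084,0,0,0,0,0.03],[0.0154,-0.0042,0,0,0,0,0.03],[0,0,0,0,0,0,0.03],[0,0,0,0,0,0,0.03]]])

```text
time_s: 36.7
tool_pos: [0.4696, 0.0019, 0.166]
tool_rot: [-179.9, 0.1, 74.8]
force: [0.4, -0.5, -2.1]
grip_width: 0.0495
grasp_force: 40.0
```

```bash
python3 - <<'E'
from h import *
o=get_obs();print({k:np.round(o[k],4) for k in o if k not in('effort','joint_velocities')})
c=read_camera('side')
g=cv2.cvtColor(c['frame'],cv2.COLOR_RGB2HSV); m=cv2.inRange(g,(18,110,60),(32,255,255)); n,l,s,ce=cv2.connectedComponentsWithStats(m)
for i in range(1,n):
    if s[i,4]>5 and 180<ce[i][0]<300 and ce[i][1]>190: print('yel',ce[i].round(1),s[i,4],px2w(c,*ce[i],.0045).round(4))
z=o['tool_pos'][2]
for q in caps('side',*GRN,z+.021,amin=8): print(q)
for q in caps('wrist',*GRN,z+.021,amin=8): print(q)
cv2.imwrite('pics/d5.png',cv2.resize(c['frame'][150:290,180:320],None,fx=4,fy=4,interpolation=2)[:,:,::-1])
E
```

```text
{'time_s': np.float64(36.7), 'qpos': array([ 53.9003,   0.7028, -56.8964, 110.4528,   0.6701,  69.2447,
       -18.3857]), 'tool_pos': array([0.4696, 0.0019, 0.166 ]), 'tool_rot': array([-1.799357e+02,  6.090000e-02,  7.484690e+01]), 'force': array([ 0.4228, -0.5135, -2.1425]), 'wrist_torque': array([-0.0328, -0.0381,  0.0109]), 'grasp_force': np.float64(39.9785), 'grip_width': np.float64(0.0495)}
yel [271.8 198. ] 186 [ 0.4997 -0.1553  0.0045]
yel [251.4 234.6] 22 [ 0.4695 -0.0006  0.0045]
yel [236.8 243.9] 24 [0.4822 0.0468 0.0045]
yel [221.2 253.4] 27 [0.4956 0.094  0.0045]
(array([297., 138.]), np.int32(111), array([ 0.4586, -0.1989], dtype=float32), array([ 0.4587, -0.199 ]), array([0.0376, 0.0348]), 17.1)
(array([330., 152.]), np.int32(126), array([ 0.3614, -0.1837], dtype=float32), array([ 0.3615, -0.184 ]), array([0.0343, 0.0396]), 80.8)
(array([250., 176.]), np.int32(154), array([0.4724, 0.0039], dtype=float32), array([0.4682, 0.0023]), array([0.0344, 0.0476]), 74.0)
(array([333., 174.]), np.int32(151), array([ 0.3174, -0.1051], dtype=float32), array([ 0.3177, -0.1052]), array([0.0384, 0.0345]), 16.1)
(array([ 77., 201.]), np.int32(213), array([0.7314, 0.2747], dtype=float32), array([0.7316, 0.2742]), array([0.0443, 0.0344]), 2.4)
(array([  9., 303.]), np.int32(1548), array([0.6218, 0.5197], dtype=float32), array([0.6436, 0.4977]), array([0.0384, 0.2322]), 54.5)
(array([ 28., 276.]), np.int32(8), array([0.6426, 0.4673], dtype=float32), array([0.6425, 0.4669]), array([0.0044, 0.0047]), 31.6)
(array([259., 228.]), np.int32(1702), array([0.4725, 0.0122], dtype=float32), array([0.4725, 0.0122]), array([0.0097, 0.0454]), 74.7)
(array([259., 275.]), np.int32(1563), array([ 0.4652, -0.0134], dtype=float32), array([ 0.4651, -0.0137]), array([0.0105, 0.0456]), 74.7)
```

View pics/d5.png

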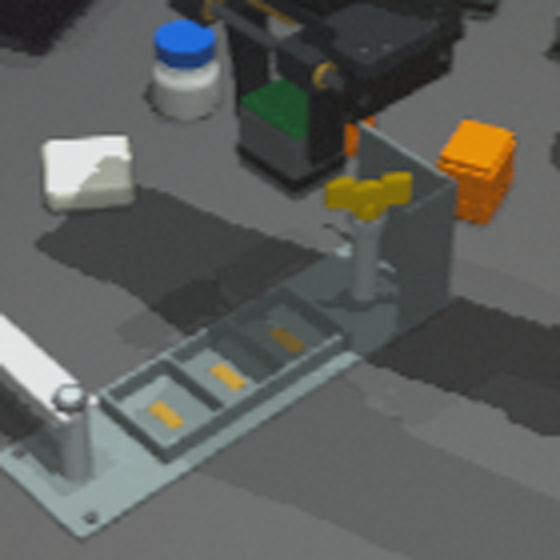

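Bays from the side view are b1 (.470,0), b2 (.4825,.047), b3 (.4957,.094). The spacing of 49 mm and direction 74.6° are consistent. Lowering into bay 1.

Request:
play_rows(steps=[[[0.0002,0.0008,0.014,0,0,0,0.03],[0,0,0.016,0,0,0,0.03],[0,0,0.016,0,0,0,0.03],[0,0,0.016,0,0,0,0.03],[0,0,0.016,0,0,0,0.03],[0,0,0.016,0,0,0,0.03],[0,0,0.01,0,0,0,0.03],[0,0,0.01,0,0,0,0.03],[0,0,0.006,0,0,0,0.03],[0,0,0.006,0,0,0,0.03],[0,0,0.004,0,0,0,0.03]]])

```text
time_s: 37.95
tool_pos: [0.4715, 0.0015, 0.0363]
tool_rot: [180.0, 0.0, 74.7]
force: [-0.3, -0.5, -2.1]
grip_width: 0.0499
grasp_force: 40.0
```

Request:
play_rows(steps=[[[0,0,0.003,0,0,0,0.03],[0,0,0.001,0,0,0,0.03]]])

```text
time_s: 38.15
tool_pos: [0.4714, 0.0015, 0.0325]
tool_rot: [180.0, 0.0, 74.7]
force: [-0.2, -0.4, -0.7]
grip_width: 0.0496
grasp_force: 40.0
```

Request:
play_rows(steps=[[[0,0,0.001,0,0,0,0.03],[0,0,0,0,0,0,0.068],[0,0,0,0,0,0,0.068],[0,0,0,0,0,0,0.068],[0,0,-0.015,0,0,0,0.068],[0,0,-0.025,0,0,0,0.068],[0,0,-0.03,0,0,0,0.068],[0,0,-0.03,0,0,0,0.068],[0,0,-0.03,0,0,0,0.08],[0,0,-0.01,0,0,0,0.08]]])

```text
time_s: 39.15
tool_pos: [0.4733, 0.0016, 0.1746]
tool_rot: [179.7, 0.0, 74.7]
force: [-0.4, 0.5, -0.4]
grip_width: 0.0761
grasp_force: 0.0
```

Request:
play_rows(steps=[[[-0.017,0.0032,0,0,0,0,0.08],[-0.0353,0.0064,0,0,0,0,0.08],[-0.0353,0.0064,0,0,0,0,0.08],[-0.0353,0.0064,0,0,0,0,0.08],[-0.0353,0.0064,0,0,0,0,0.08],[-0.0353,0.0064,0,0,0,0,0.08],[-0.0353,0.0064,0,0,0,0,0.08],[-0.0353,0.0064,0,0,0,0,0.08],[-0.0353,0.0064,0,0,0,0,0.08],[-0.0353,0.0064,0,0,0,0,0.08],[-0.0353,0.0064,0,0,0,0,0.08],[-0.0183,0.0032,0,0,0,-0.092,0.08]]])

```text
time_s: 40.35
tool_pos: [0.435, -0.3952, 0.1703]
tool_rot: [-179.9, 0.0, 79.8]
force: [0.7, 0.8, -0.5]
grip_width: 0.0802
grasp_force: 0.0
```

Request:
play_rows(steps=[[[0,0,0,0,0,0,0.08],[0,0,0,0,0,0,0.08]]])

```text
time_s: 40.55
tool_pos: [0.4367, -0.3908, 0.1707]
tool_rot: [-180.0, -0.1, 79.9]
force: [-0.1, 0.0, 0.6]
grip_width: 0.0802
grasp_force: 0.0
```

```bash
python3 - <<'E'
from h import *
o=get_obs();print({k:np.round(o[k],4) for k in o if k not in('effort','joint_velocities')})
for q in caps('wrist',*GRN,.048): print(q)
for q in caps('side',*GRN,.048,(230,100,350,240)): print('side',q)
E
```

```text
{'time_s': np.float64(40.55), 'qpos': array([ 73.0912,  16.5092, -39.9619,  95.3023,  10.9661,  72.2967,
        20.8161]), 'tool_pos': array([ 0.4367, -0.3908,  0.1707]), 'tool_rot': array([-1.799505e+02, -1.050000e-01,  7.989240e+01]), 'force': array([-0.0617,  0.0107,  0.628 ]), 'wrist_torque': array([ 0.0248, -0.1083,  0.0287]), 'grasp_force': np.float64(0.0), 'grip_width': np.float64(0.0802)}
(array([379.,  49.]), np.int32(2150), array([ 0.561 , -0.2865], dtype=float32), array([ 0.5609, -0.2868]), array([0.0344, 0.0448]), 81.8)
(array([172.,  75.]), np.int32(2382), array([ 0.3764, -0.2755], dtype=float32), array([ 0.3763, -0.2758]), array([0.0477, 0.0379]), 16.9)
(array([385., 183.]), np.int32(1738), array([ 0.5569, -0.4081], dtype=float32), array([ 0.5568, -0.4085]), array([0.0464, 0.0368]), 16.6)
(array([262., 185.]), np.int32(1663), array([ 0.4383, -0.389 ], dtype=float32), array([ 0.4384, -0.3893]), array([0.0361, 0.0448]), 79.0)
side (array([297., 138.]), np.int32(106), array([ 0.5565, -0.4069], dtype=float32), array([ 0.5566, -0.4073]), array([0.046 , 0.0417]), 16.7)
side (array([330., 152.]), np.int32(118), array([ 0.4369, -0.3881], dtype=float32), array([ 0.4368, -0.388 ]), array([0.0397, 0.0467]), 79.5)
side (array([275., 159.]), np.int32(128), array([ 0.5568, -0.2685], dtype=float32), array([ 0.5572, -0.2687]), array([0.04  , 0.0482]), 82.6)
side (array([333., 174.]), np.int32(146), array([ 0.3841, -0.2918], dtype=float32), array([ 0.3839, -0.2922]), array([0.0471, 0.0416]), 12.9)
side (array([251., 221.]), np.int32(209), array([ 0.4715, -0.0035], dtype=float32), array([ 0.4718, -0.0039]), array([0.0386, 0.0491]), 74.0)
```

Request:
play_rows(steps=[[[0.0018,0.0014,0.014,0,0,0.016,0.08],[0,0,0.016,0,0,0,0.08],[0,0,0.016,0,0,0,0.08],[0,0,0.016,0,0,0,0.08],[0,0,0.016,0,0,0,0.08],[0,0,0.016,0,0,0,0.08],[0,0,0.016,0,0,0,0.08],[0,0,0.016,0,0,0,0.08],[0,0,0.011,0,0,0,0.08],[0,0,0.008,0,0,0,0.08],[0,0,0,0,0,0,0.08],[0,0,0,0,0,0,0.08]]])

```text
time_s: 41.85
tool_pos: [0.4388, -0.3902, 0.0268]
tool_rot: [180.0, 0.0, 79.1]
force: [-0.3, 0.5, -0.1]
grip_width: 0.08
grasp_force: 0.0
```

Request:
play_rows(steps=[[[0,0,0,0,0,0,0.03],[0,0,0,0,0,0,0.03],[0,0,0,0,0,0,0.03],[0,0,0,0,0,0,0.03],[0,0,0,0,0,0,0.03]]])

```text
time_s: 42.35
tool_pos: [0.4386, -0.3902, 0.0267]
tool_rot: [180.0, 0.0, 79.1]
force: [0.2, 0.3, 0.7]
grip_width: 0.0496
grasp_force: 40.0
```

Request:
play_rows(steps=[[[0,0,-0.01,0,0,0,0.03],[0,0,-0.02,0,0,0,0.03],[0,0,-0.03,0,0,0,0.03],[0,0,-0.03,0,0,0.04,0.03],[0,0,-0.03,0,0,0.037,0.03],[0,0,-0.02,0,0,0,0.03],[0,0,0,0,0,0,0.03],[0,0,0,0,0,0,0.03]]])

```text
time_s: 43.15
tool_pos: [0.4382, -0.39, 0.1663]
tool_rot: [-180.0, 0.0, 74.6]
force: [-0.5, 0.1, -2.7]
grip_width: 0.0493
grasp_force: 40.0
```

Request:
play_rows(steps=[[[0.0166,-0.0028,0,0,0,0,0.03],[0.0346,-0.0059,0,0,0,0,0.03],[0.0346,-0.0059,0,0,0,0,0.03],[0.0346,-0.0059,0,0,0,0,0.03],[0.0346,-0.0059,0,0,0,0,0.03],[0.0346,-0.0059,0,0,0,0,0.03],[0.0346,-0.0059,0,0,0,0,0.03],[0.0346,-0.0059,0,0,0,0,0.03],[0.0346,-0.0059,0,0,0,0,0.03],[0.0346,-0.0059,0,0,0,0,0.03],[0.0346,-0.0059,0,0,0,0,0.03],[0.0346,-0.0059,0,0,0,0,0.03]]])

```text
time_s: 44.35
tool_pos: [0.4765, 0.0134, 0.165]
tool_rot: [-179.8, 0.1, 74.7]
force: [0.8, -0.1, -2.1]
grip_width: 0.0497
grasp_force: 40.0
```

Request:
play_rows(steps=[[[0.0246,-0.0045,0,0,0,0,0.03],[0.01,-0.0014,0,0,0,0,0.03],[0,0,0,0,0,0,0.03],[0,0,0,0,0,0,0.03],[0,0,0,0,0,0,0.03]]])

```text
time_s: 44.85
tool_pos: [0.4816, 0.044, 0.1661]
tool_rot: [-180.0, 0.0, 74.5]
force: [0.3, -1.1, -0.9]
grip_width: 0.0497
grasp_force: 40.0
```

```bash
cat >> h.py <<'E'
def inhand(bay):
    o=get_obs();print({k:np.round(o[k],4) for k in o if k not in('effort','joint_velocities')})
    z=o['tool_pos'][2]; t=o['tool_pos'][:2]; y=np.radians(o['tool_rot'][2]); X=np.array([np.cos(y),np.sin(y)]);Y=np.array([X[1],-X[0]])
    b=[q for q in caps('wrist',*GRN,z+.021,amin=60) if abs(q[0][0]-259)<40 and q[0][1]>210]
    b=sorted(b,key=lambda q:-q[1])[:2]; e=[]
    for q in b: e.append((q[3]-t)@X); print(q)
    off=np.mean(e) if len(e)==2 else np.nan
    d=np.array(bay)-t-off*X; print('offset x',off,'shift with/without offset',d@X,(np.array(bay)-t)@X,d@Y)
E
python3 -c "
from h import *
inhand((.4825,.0468))"
```

```text
{'time_s': np.float64(44.85), 'qpos': array([ 50.2651,   3.8946, -59.7867, 108.7112,   3.6242,  69.4229,
       -26.2466]), 'tool_pos': array([0.4816, 0.044 , 0.1661]), 'tool_rot': array([-1.79959e+02,  4.98000e-02,  7.44960e+01]), 'force': array([ 0.3429, -1.1136, -0.9002]), 'wrist_torque': array([ 0.0415, -0.0833, -0.0572]), 'grasp_force': np.float64(39.9946), 'grip_width': np.float64(0.0497)}
(array([259., 226.]), np.int32(2167), array([0.4843, 0.057 ], dtype=float32), array([0.4843, 0.0569]), array([0.0123, 0.0456]), 74.5)
(array([259., 273.]), np.int32(1203), array([0.4771, 0.0312], dtype=float32), array([0.4773, 0.0311]), array([0.0076, 0.0457]), 74.5)
offset x -0.00019885436190080884 shift with/without offset 0.0031525321327636334 0.0029536777708628246 0.00016294252281386082
```

Request:
play_rows(steps=[[[0.002,0.0002,0.014,0,0,0,0.03],[0,0,0.016,0,0,0,0.03],[0,0,0.016,0,0,0,0.03],[0,0,0.016,0,0,0,0.03],[0,0,0.016,0,0,0,0.03],[0,0,0.016,0,0,0,0.03],[0,0,0.01,0,0,0,0.03],[0,0,0.008,0,0,0,0.03],[0,0,0.004,0,0,0,0.03],[0,0,0,0,0,0,0.03],[0,0,0,0,0,0,0.03]]])

```text
time_s: 46.0
tool_pos: [0.483, 0.0478, 0.0509]
tool_rot: [179.9, -0.0, 74.6]
force: [0.1, 0.5, -2.3]
grip_width: 0.0495
grasp_force: 40.0
```

Request:
play_rows(steps=[[[-0.0017,-0.0002,0,0,0,0,0.03],[0,0,0.004,0,0,0,0.03],[0,0,0.005,0,0,0,0.03],[0,0,0.005,0,0,0,0.03],[0,0,0.004,0,0,0,0.03],[0,0,0.001,0,0,0,0.03],[0,0,0,0,0,0,0.03]]])

```text
time_s: 46.7
tool_pos: [0.4817, 0.0462, 0.0312]
tool_rot: [-180.0, -0.0, 74.7]
force: [-0.4, -0.6, -2.0]
grip_width: 0.0495
grasp_force: 40.0
```

Request:
play_rows(steps=[[[0,0,0,0,0,0,0.068],[0,0,0,0,0,0,0.068],[0,0,0,0,0,0,0.068],[0,0,-0.015,0,0,0,0.068],[0,0,-0.025,0,0,0,0.068],[0,0,-0.03,0,0,0,0.068],[0,0,-0.03,0,0,0,0.068],[0,0,-0.03,0,0,0,0.08],[0,0,-0.01,0,0,0,0.08],[-0.0162,0.0074,0,0,0,0,0.08],[-0.0322,0.0148,0,0,0,0,0.08],[-0.0322,0.0148,0,0,0,0,0.08]]])

```text
time_s: 47.9
tool_pos: [0.4963, -0.0419, 0.1721]
tool_rot: [179.9, 0.1, 74.8]
force: [0.3, -0.7, -0.6]
grip_width: 0.0797
grasp_force: 0.0
```

Request:
play_rows(steps=[[[-0.0322,0.0148,0,0,0,0,0.08],[-0.0322,0.0148,0,0,0,0,0.08],[-0.0322,0.0148,0,0,0,0,0.08],[-0.0322,0.0148,0,0,0,0,0.08],[-0.0322,0.0148,0,0,0,0,0.08],[-0.0322,0.0148,0,0,0,0,0.08],[-0.0322,0.0148,0,0,0,0,0.08],[-0.0322,0.0148,0,0,0,0,0.08],[-0.0322,0.0148,0,0,0,0,0.08],[-0.0322,0.0148,0,0,0,0,0.08],[-0.0162,0.0074,0,0,0,0,0.08],[0,0,0,0,0,-0.111,0.08]]])

```text
time_s: 49.1
tool_pos: [0.5553, -0.4128, 0.1706]
tool_rot: [-180.0, 0.0, 80.8]
force: [-0.6, 0.7, -0.1]
grip_width: 0.08
grasp_force: 0.0
```

Request:
play_rows(steps=[[[0,0,0,0,0,-0.111,0.08],[0,0,0,0,0,-0.111,0.08],[0,0,0,0,0,-0.111,0.08],[0,0,0,0,0,-0.111,0.08],[0,0,0,0,0,0,0.08],[0,0,0,0,0,0,0.08]]])

```text
time_s: 49.7
tool_pos: [0.5564, -0.4087, 0.1715]
tool_rot: [180.0, -0.0, 106.3]
force: [-0.3, -0.5, 0.5]
grip_width: 0.0799
grasp_force: 0.0
```

```bash
python3 - <<'E'
from h import *
o=get_obs();print({k:np.round(o[k],4) for k in o if k not in('effort','joint_velocities')})
for q in caps('wrist',*GRN,.048): print(q)
for q in caps('side',*GRN,.052,(200,100,350,260)): print('side',q)
E
```

```text
{'time_s': np.float64(49.7), 'qpos': array([ 67.235 ,  32.6622, -48.5497,  79.1665,  24.322 ,  78.9062,
        34.9184]), 'tool_pos': array([ 0.5564, -0.4087,  0.1715]), 'tool_rot': array([ 1.799984e+02, -2.660000e-02,  1.062889e+02]), 'force': array([-0.2556, -0.4984,  0.4963]), 'wrist_torque': array([-0.0327, -0.1426, -0.0699]), 'grasp_force': np.float64(0.0), 'grip_width': np.float64(0.0799)}
(array([97.,  2.]), np.int32(255), array([ 0.3773, -0.2924], dtype=float32), array([ 0.3782, -0.2923]), array([0.0479, 0.003 ]), 16.3)
(array([312.,  66.]), np.int32(1245), array([ 0.5691, -0.2891], dtype=float32), array([ 0.565 , -0.2876]), array([0.0344, 0.044 ]), 81.4)
(array([261., 186.]), np.int32(1676), array([ 0.557, -0.408], dtype=float32), array([ 0.5571, -0.4083]), array([0.0457, 0.0353]), 16.3)
side (array([297., 138.]), np.int32(103), array([ 0.5539, -0.4007], dtype=float32), array([ 0.554 , -0.4013]), array([0.0444, 0.0415]), 17.1)
side (array([275., 159.]), np.int32(130), array([ 0.5544, -0.2632], dtype=float32), array([ 0.5545, -0.2631]), array([0.0397, 0.0484]), 81.5)
side (array([333., 174.]), np.int32(150), array([ 0.3825, -0.2867], dtype=float32), array([ 0.3825, -0.2873]), array([0.0478, 0.0412]), 16.1)
side (array([251., 221.]), np.int32(209), array([4.691e-01, 4.000e-04], dtype=float32), array([0.4694, 0.    ]), array([0.0384, 0.0488]), 74.0)
side (array([237., 230.]), np.int32(228), array([0.4799, 0.0475], dtype=float32), array([0.4804, 0.0474]), array([0.0384, 0.0493]), 74.3)
```

```bash
python3 - <<'E'
from h import *
c=read_camera('side')
for u,v in [(427,235),(410,228),(392,220)]: print(px2w(c,u/1.5,v/1.5,.012).round(3))
c=read_camera('wrist'); save(c,'w6.png')
E
```

```text
[ 0.563 -0.344  0.012]
[ 0.605 -0.348  0.012]
[ 0.652 -0.354  0.012]
```

View pics/w6.png

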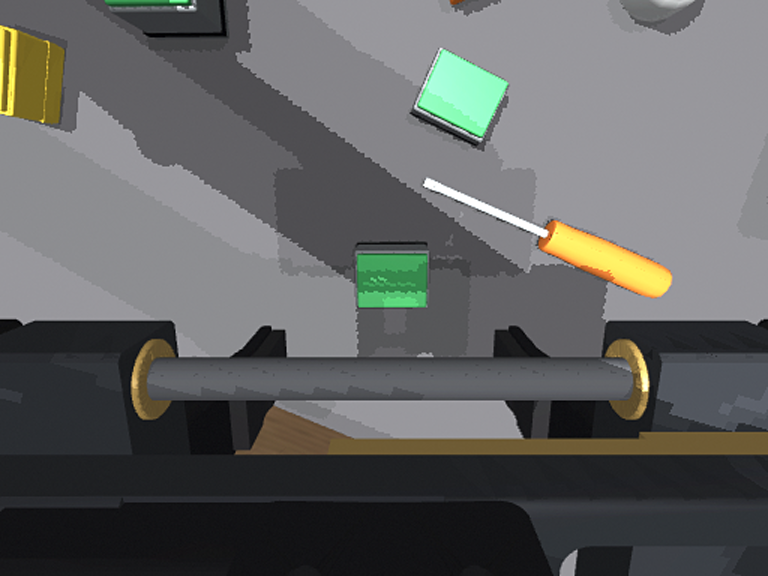

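The driver shaft passes about 35 mm from the right finger's landing spot, so it's clear. The green pack is centred (392,280) and square to the jaws.

Request:
play_rows(steps=[[[0.0002,0.0008,0.014,0,0,0,0.07],[0,0,0.016,0,0,0,0.07],[0,0,0.016,0,0,0,0.07],[0,0,0.016,0,0,0,0.07],[0,0,0.016,0,0,0,0.07],[0,0,0.016,0,0,0,0.07],[0,0,0.016,0,0,0,0.07],[0,0,0.016,0,0,0,0.07],[0,0,0.011,0,0,0,0.07],[0,0,0.008,0,0,0,0.07],[0,0,0,0,0,0,0.07],[0,0,0,0,0,0,0.07]]])

```text
time_s: 51.1
tool_pos: [0.5576, -0.4084, 0.0269]
tool_rot: [180.0, 0.0, 106.4]
force: [0.6, -0.1, 0.5]
grip_width: 0.0696
grasp_force: 0.0
```

Request:
play_rows(steps=[[[0,0,0,0,0,0,0.03],[0,0,0,0,0,0,0.03],[0,0,0,0,0,0,0.03],[0,0,0,0,0,0,0.03],[0,0,0,0,0,0,0.03]]])

```text
time_s: 51.6
tool_pos: [0.5576, -0.4084, 0.027]
tool_rot: [180.0, 0.0, 106.4]
force: [-0.3, -0.5, 1.6]
grip_width: 0.0496
grasp_force: 40.0
```

Request:
play_rows(steps=[[[0,0,-0.01,0,0,0,0.03],[0,0,-0.02,0,0,0,0.03],[0,0,-0.03,0,0,0,0.03],[0,0,-0.03,0,0,0.111,0.03],[0,0,-0.03,0,0,0.111,0.03],[0,0,-0.02,0,0,0.111,0.03],[0,0,0,0,0,0.111,0.03],[0,0,0,0,0,0.109,0.03],[0,0,0,0,0,0,0.03],[0,0,0,0,0,0,0.03]]])

```text
time_s: 52.6
tool_pos: [0.557, -0.4081, 0.1664]
tool_rot: [-180.0, 0.0, 74.9]
force: [-0.0, 1.3, -3.0]
grip_width: 0.0499
grasp_force: 40.0
```

Request:
play_rows(steps=[[[0.0167,-0.0068,0,0,0,0,0.03],[0.0335,-0.0136,0,0,0,0,0.03],[0.0335,-0.0136,0,0,0,0,0.03],[0.0335,-0.0136,0,0,0,0,0.03],[0.0335,-0.0136,0,0,0,0,0.03],[0.0335,-0.0136,0,0,0,0,0.03],[0.0335,-0.0136,0,0,0,0,0.03],[0.0335,-0.0136,0,0,0,0,0.03],[0.0335,-0.0136,0,0,0,0,0.03],[0.0335,-0.0136,0,0,0,0,0.03],[0.0335,-0.0136,0,0,0,0,0.03],[0.0335,-0.0136,0,0,0,0,0.03]]])

```text
time_s: 53.8
tool_pos: [0.507, 0.006, 0.1666]
tool_rot: [180.0, 0.0, 74.9]
force: [0.7, 0.1, -1.6]
grip_width: 0.0501
grasp_force: 40.0
```

Request:
play_rows(steps=[[[0.0335,-0.0136,0,0,0,0,0.03],[0.0335,-0.0136,0,0,0,0,0.03],[0.0167,-0.0068,0,0,0,0,0.03],[0,0,0,0,0,0,0.03],[0,0,0,0,0,0,0.03],[0,0,0,0,0,0,0.03]]])

```text
time_s: 54.4
tool_pos: [0.497, 0.0926, 0.1663]
tool_rot: [-180.0, 0.1, 74.7]
force: [0.3, -1.4, -2.0]
grip_width: 0.0498
grasp_force: 40.0
```

```bash
python3 -c "
from h import *
inhand((.4957,.0940))"
```

```text
{'time_s': np.float64(54.4), 'qpos': array([ 43.7202,   8.6932, -61.0262, 105.9512,   8.1305,  70.0366,
       -35.1318]), 'tool_pos': array([0.497 , 0.0926, 0.1663]), 'tool_rot': array([-1.799905e+02,  5.400000e-02,  7.469020e+01]), 'force': array([ 0.2831, -1.3637, -1.95  ]), 'wrist_torque': array([-0.0231, -0.1177,  0.0516]), 'grasp_force': np.float64(39.9987), 'grip_width': np.float64(0.0498)}
(array([259., 227.]), np.int32(1979), array([0.4996, 0.105 ], dtype=float32), array([0.4996, 0.105 ]), array([0.0113, 0.0455]), 74.7)
(array([259., 277.]), np.int32(1780), array([0.492 , 0.0775], dtype=float32), array([0.4918, 0.0762]), array([0.0147, 0.0456]), 74.7)
offset x -0.002219583853634405 shift with/without offset 0.0032793421713950663 0.0010597583177606614 -0.0016157825404824972
```

Request:
play_rows(steps=[[[0.0005,-0.0014,0.014,0,0,0,0.03],[0,0,0.016,0,0,0,0.03],[0,0,0.016,0,0,0,0.03],[0,0,0.016,0,0,0,0.03],[0,0,0.016,0,0,0,0.03],[0,0,0.016,0,0,0,0.03],[0,0,0.01,0,0,0,0.03],[0,0,0.008,0,0,0,0.03],[0,0,0.004,0,0,0,0.03],[0,0,0,0,0,0,0.03],[0,0,0,0,0,0,0.03]]])

```text
time_s: 55.55
tool_pos: [0.4961, 0.0951, 0.051]
tool_rot: [179.9, -0.0, 74.8]
force: [-0.1, 0.1, -1.7]
grip_width: 0.0496
grasp_force: 40.0
```

Request:
play_rows(steps=[[[-0.0012,0,0,0,0,0,0.03],[0,0,0.004,0,0,0,0.03],[0,0,0.005,0,0,0,0.03],[0,0,0.005,0,0,0,0.03],[0,0,0.004,0,0,0,0.03],[0,0,0.001,0,0,0,0.03],[0,0,0,0,0,0,0.03]]])

```text
time_s: 56.25
tool_pos: [0.4952, 0.094, 0.0313]
tool_rot: [-180.0, -0.0, 74.8]
force: [-0.5, -0.2, -1.9]
grip_width: 0.0499
grasp_force: 40.0
```

Request:
play_rows(steps=[[[0,0,0,0,0,0,0.068],[0,0,0,0,0,0,0.068],[0,0,0,0,0,0,0.068],[0,0,-0.015,0,0,0,0.068],[0,0,-0.025,0,0,0,0.068],[0,0,-0.03,0,0,0,0.068],[0,0,-0.03,0,0,0,0.068],[0,0,-0.03,0,0,0,0.068],[0,0,-0.01,0,0,0,0.05],[0,0,0,0,0,0,0.05]]])

```text
time_s: 57.25
tool_pos: [0.4965, 0.094, 0.1734]
tool_rot: [179.8, 0.0, 74.7]
force: [0.4, 0.3, 0.3]
grip_width: 0.0588
grasp_force: 0.0
```

```bash
python3 - <<'E'
from h import *
o=get_obs();print({k:np.round(o[k],4) for k in o if k not in('effort','joint_velocities')})
c=read_camera('side'); a=c['frame'][150:290,130:320]
d=read_camera('wrist')['frame']
for q in caps('side',*GRN,.052,(200,100,350,270)): print('side',q)
cv2.imwrite('pics/m1.png',np.hstack([cv2.resize(a,(480,354),interpolation=2),cv2.resize(d[:,150:400],(230,354))])[:,:,::-1])
E
```

```text
{'time_s': np.float64(57.25), 'qpos': array([ 44.6116,   7.9748, -61.8525, 105.6426,   7.5858,  70.5384,
       -34.778 ]), 'tool_pos': array([0.4965, 0.094 , 0.1734]), 'tool_rot': array([1.797691e+02, 3.000000e-04, 7.474700e+01]), 'force': array([0.3575, 0.3453, 0.3373]), 'wrist_torque': array([-0.0469, -0.0333,  0.0277]), 'grasp_force': np.float64(0.0), 'grip_width': np.float64(0.0588)}
side (array([275., 159.]), np.int32(128), array([ 0.554 , -0.2632], dtype=float32), array([ 0.5543, -0.2634]), array([0.0398, 0.048 ]), 82.6)
side (array([333., 174.]), np.int32(150), array([ 0.3819, -0.2875], dtype=float32), array([ 0.3824, -0.2877]), array([0.0467, 0.0419]), 16.1)
side (array([252., 221.]), np.int32(200), array([0.4684, 0.0011], dtype=float32), array([0.4688, 0.0011]), array([0.0382, 0.0473]), 74.9)
side (array([237., 230.]), np.int32(225), array([0.4796, 0.0479], dtype=float32), array([0.48  , 0.0474]), array([0.039 , 0.0486]), 75.0)
side (array([221., 240.]), np.int32(238), array([0.4929, 0.0948], dtype=float32), array([0.4932, 0.0946]), array([0.038 , 0.0487]), 74.7)
```

View pics/m1.png

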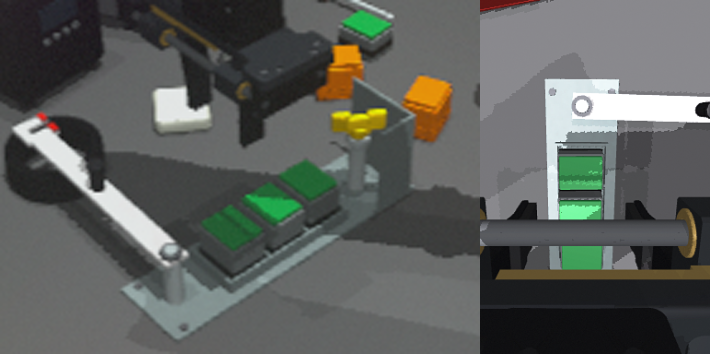

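All three green packs are seated level in the bays. Next, back to the knob on the open bar.

Request:
play_rows(steps=[[[0.0154,0.0296,0,0,0,0,0.06],[0.0154,0.0296,0,0,0,0,0.06],[0.0154,0.0296,0,0,0,0,0.06],[0.0154,0.0296,0,0,0,0,0.06],[0,0,0,0,0,-0.127,0.06],[0,0,0,0,0,-0.127,0.06],[0,0,0,0,0,-0.127,0.06],[0,0,0,0,0,-0.127,0.06],[0,0,0,0,0,-0.127,0.06],[0,0,0,0,0,-0.127,0.06],[0,0,0,0,0,-0.127,0.06],[0,0,0,0,0,-0.127,0.06]]])

```text
time_s: 58.6
tool_pos: [0.6248, 0.1222, 0.1694]
tool_rot: [-179.9, -0.1, 133.3]
force: [0.3, -0.3, -0.4]
grip_width: 0.0597
grasp_force: 0.0
```

Request:
play_rows(steps=[[[0,0,0,0,0,-0.127,0.06],[0,0,0,0,0,-0.127,0.06],[0,0,0,0,0,-0.127,0.06],[0,0,0,0,0,-0.127,0.06],[0,0,0,0,0,0,0.06],[0,0,0,0,0,0,0.06]]])

```text
time_s: 59.2
tool_pos: [0.6251, 0.1223, 0.1701]
tool_rot: [-180.0, -0.1, 161.9]
force: [-0.1, -0.4, -0.8]
grip_width: 0.06
grasp_force: 0.0
```

```bash
python3 - <<'E'
from h import *
o=get_obs();print({k:np.round(o[k],4) for k in o if k not in('effort','joint_velocities')})
c=read_camera('wrist'); f=c['frame']
m=(f.max(2)<70).astype(np.uint8); m[205:]=0
n,l,s,ce=cv2.connectedComponentsWithStats(m)
for i in range(1,n):
    if s[i,4]>60: print(ce[i].round(1),s[i],px2w(c,*ce[i],.09)[:2].round(4))
cv2.imwrite('pics/w7.png',f[:,:,::-1])
print(w2px(c,[.627,.122,.096]))
E
```

```text
{'time_s': np.float64(59.2), 'qpos': array([ 36.5261,  37.869 , -72.7841,  87.2622,  36.24  ,  81.8231,
        33.8767]), 'tool_pos': array([0.6251, 0.1223, 0.1701]), 'tool_rot': array([-1.799785e+02, -1.281000e-01,  1.619427e+02]), 'force': array([-0.1048, -0.3516, -0.7801]), 'wrist_torque': array([ 0.0633, -0.1404, -0.0276]), 'grasp_force': np.float64(0.0), 'grip_width': np.float64(0.06)}
[13.7 30.1] [  0  19  38  19 421] [ 0.4454 -0.0108]
[148.8  74.8] [  66   33  149   70 2004] [0.505 0.072]
[94.  71.4] [ 85  41  16  55 126] [0.4898 0.0332]
[148.   69.8] [139  43  14  48  71] [0.5015 0.0729]
[14.9 91.2] [  0  67  46  64 987] [ 0.4838 -0.0314]
[417.1 152. ] [410 100  15 105 260] [0.6267 0.2558]
[466.2 189.3] [446 172  42  33 959] [0.6701 0.2889]
[263.6 195.1] [254 183  20  22 327] [0.6225 0.1264]
[144. 198.] [134 188  31  17 222] [0.5937 0.0298]
[260.28429129 203.51020756]
```

View pics/w7.png

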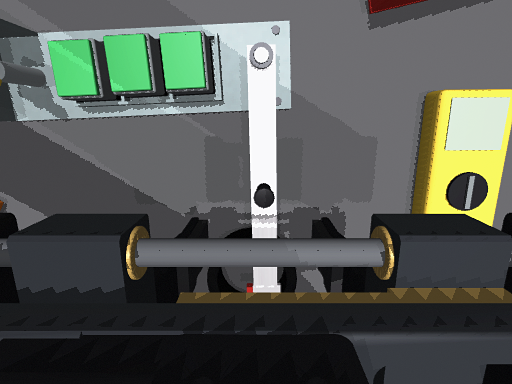

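Request:
play_rows(steps=[[[0.0015,0.0035,0.012,0,0,-0.03,0.05],[0,0,0.014,0,0,0,0.05],[0,0,0.014,0,0,0,0.05],[0,0,0.014,0,0,0,0.05],[0,0,0.014,0,0,0,0.05],[0,0,0.014,0,0,0,0.05],[0,0,0.01,0,0,0,0.05],[0,0,0.005,0,0,0,0.05],[0,0,0,0,0,0,0.05]]])

```text
time_s: 60.15
tool_pos: [0.6251, 0.1259, 0.0738]
tool_rot: [-180.0, -0.0, 163.8]
force: [0.4, 0.5, -0.4]
grip_width: 0.0497
grasp_force: 0.0
```

Request:
play_rows(steps=[[[0,0,0,0,0,0,0],[0,0,0,0,0,0,0],[0,0,0,0,0,0,0],[0,0,0,0,0,0,0],[0,0,0,0,0,0,0],[0.0001,-0.0046,0,0,0,0.04,0],[0.0003,-0.0087,0,0,0,0.075,0],[0.0003,-0.0087,0,0,0,0.075,0],[0.0003,-0.0087,0,0,0,0.075,0]]], force=20)

```text
time_s: 61.05
tool_pos: [0.613, 0.0984, 0.0747]
tool_rot: [179.9, -0.0, 148.5]
force: [0.0, 0.5, 0.0]
grip_width: 0.0166
grasp_force: 20.0
```

```bash
python3 -c "
from h import *
o=get_obs();print({k:np.round(o[k],4) for k in o if k not in('effort','joint_velocities')})"
```

```text
{'time_s': np.float64(61.05), 'qpos': array([ 37.5667,  39.2211, -67.2652,  95.4113,  37.896 ,  71.4997,
        20.6023]), 'tool_pos': array([0.613 , 0.0984, 0.0747]), 'tool_rot': array([ 1.799323e+02, -1.320000e-02,  1.484665e+02]), 'force': array([0.0241, 0.5115, 0.0369]), 'wrist_torque': array([ 0.3836, -0.1393,  0.0343]), 'grasp_force': np.float64(19.9969), 'grip_width': np.float64(0.0166)}
```

Request:
play_rows(steps=[[[0.0003,-0.0087,0,0,0,0.075,0],[0.0003,-0.0087,0,0,0,0.075,0],[0.0003,-0.0087,0,0,0,0.075,0],[0.0003,-0.0087,0,0,0,0.075,0],[0.0003,-0.0087,0,0,0,0.075,0],[0.0003,-0.0087,0,0,0,0.075,0],[0.0003,-0.0087,0,0,0,0.075,0],[0.0003,-0.0087,0,0,0,0.075,0],[0.0003,-0.0087,0,0,0,0.075,0],[0.0003,-0.0087,0,0,0,0.075,0],[0.0003,-0.0087,0,0,0,0.075,0],[0,0,0,0,0,0,0]]])

```text
time_s: 62.25
tool_pos: [0.5356, 0.0454, 0.0747]
tool_rot: [-179.9, -0.0, 101.4]
force: [-1.7, 4.1, -0.7]
grip_width: 0.0168
grasp_force: 20.0
```

Request:
play_rows(steps=[[[0.0003,-0.0087,0,0,0,0.075,0],[0.0003,-0.0087,0,0,0,0.075,0],[0.0003,-0.0087,0,0,0,0.075,0],[0.0003,-0.0087,0,0,0,0.075,0],[0.0001,-0.0046,0,0,0,0.04,0],[0,0,0,0,0,0,0],[0,0,0,0,0,0,0]]])

```text
time_s: 62.95
tool_pos: [0.4979, 0.0446, 0.0747]
tool_rot: [180.0, -0.1, 82.0]
force: [-1.2, 5.4, 0.1]
grip_width: 0.017
grasp_force: 20.0
```

```bash
python3 -c "
from h import *
o=get_obs();print({k:np.round(o[k],4) for k in o if k not in('effort','joint_velocities')})"
```

```text
{'time_s': np.float64(62.95), 'qpos': array([ 49.2931,  17.7088, -63.9227, 112.2888,  18.1142,  60.9276,
       -30.4851]), 'tool_pos': array([0.4979, 0.0446, 0.0747]), 'tool_rot': array([ 1.799903e+02, -9.830000e-02,  8.204920e+01]), 'force': array([-1.1982,  5.4372,  0.0645]), 'wrist_torque': array([1.1473, 0.0982, 0.1128]), 'grasp_force': np.float64(20.0), 'grip_width': np.float64(0.017)}
```

Request:
play_rows(steps=[[[0.001,-0.006,0,0,0,0.055,0],[0.001,-0.006,0,0,0,0.055,0],[0,0,0,0,0,0,0],[0,0,0,0,0,0,0]]])

```text
time_s: 63.35
tool_pos: [0.4866, 0.047, 0.0746]
tool_rot: [180.0, 0.0, 75.7]
force: [-1.1, 2.2, 2.1]
grip_width: 0.0164
grasp_force: 20.0
```

Request:
play_rows(steps=[[[0,-0.002,0,0,0,0,0],[0,-0.001,0,0,0,0,0],[0,0,0,0,0,0,0],[0,0,0,0,0,0,0]]])

```text
time_s: 63.75
tool_pos: [0.4838, 0.0476, 0.0747]
tool_rot: [179.9, -0.0, 75.6]
force: [1.0, 1.3, -0.9]
grip_width: 0.0167
grasp_force: 20.0
```

Request:
play_rows(steps=[[[0,-0.001,0,0,0,0,0],[0,-0.001,0,0,0,0,0],[0,0,0,0,0,0,0]]])

```text
time_s: 64.05
tool_pos: [0.4833, 0.0478, 0.0748]
tool_rot: [179.8, -0.1, 75.5]
force: [6.8, 1.1, -6.0]
grip_width: 0.0163
grasp_force: 20.0
```

Request:
play_rows(steps=[[[0,-0.001,0,0,0,0,0],[0,-0.001,0,0,0,0,0],[0,0,0,0,0,0,0]]])

```text
time_s: 64.35
tool_pos: [0.4833, 0.0478, 0.0749]
tool_rot: [179.5, -0.1, 75.5]
force: [11.7, 0.3, -11.2]
grip_width: 0.0166
grasp_force: 20.0
```

The bar has reached its hard stop (force rising, position fixed). Releasing and going back to the nut.

Request:
play_rows(steps=[[[0,0.003,0,0,0,0,0],[0,0,0,0,0,0,0.03],[0,0,0,0,0,0,0.03],[0,0,-0.015,0,0,0,0.03],[0,0,-0.02,0,0,0,0.03],[0,0,-0.015,0,0,0,0.03],[-0.0289,-0.0006,0,0,0,0,0.03],[-0.0289,-0.0006,0,0,0,0,0.03],[-0.0289,-0.0006,0,0,0,0,0.03],[-0.0289,-0.0006,0,0,0,0,0.026]]])

```text
time_s: 65.35
tool_pos: [0.4508, -0.0643, 0.1254]
tool_rot: [180.0, 0.1, 75.6]
force: [0.4, -1.5, 0.7]
grip_width: 0.028
grasp_force: 0.0
```

Request:
play_rows(steps=[[[0,0,0,0,0,-0.126,0.026],[0,0,0,0,0,-0.126,0.026],[0,0,0,0,0,-0.126,0.026],[0,0,0,0,0,-0.126,0.026],[0,0,0,0,0,-0.126,0.026],[0,0,0,0,0,-0.126,0.026],[0,0,0,0,0,-0.126,0.026],[0,0,0,0,0,-0.126,0.026],[0,0,0,0,0,-0.126,0.026],[0,0,0,0,0,-0.126,0.026]]])

```text
time_s: 66.35
tool_pos: [0.4512, -0.0632, 0.1253]
tool_rot: [-180.0, 0.0, 148.1]
force: [-0.0, -0.1, 0.4]
grip_width: 0.0258
grasp_force: 0.0
```

Request:
play_rows(steps=[[[0,0,0,0,0,-0.126,0.026],[0,0,0,0,0,-0.126,0.026],[0,0,0,0,0,-0.126,0.026],[0,0,0,0,0,-0.126,0.026],[0,0,0,0,0,-0.126,0.026],[0,0,0,0,0,-0.126,0.026],[0,0,0,0,0,-0.126,0.026],[0,0,0,0,0,-0.126,0.026],[0,0,0,0,0,-0.126,0.026],[0,0,0,0,0,-0.126,0.026],[0,0,0,0,0,0,0.026],[0,0,0,0,0,0,0.026]]])

```text
time_s: 67.55
tool_pos: [0.4512, -0.0633, 0.125]
tool_rot: [-180.0, -0.0, -140.2]
force: [-0.1, 0.6, -0.5]
grip_width: 0.026
grasp_force: 0.0
```

```bash
python3 -c "
from h import *
o=get_obs();print({k:np.round(o[k],4) for k in o if k not in('effort','joint_velocities')})
print(silhouettes('side','bar')[:0])
c=read_camera('side');f=c['frame'];save(c,'d6.png',4,(180,170,320,290))"
```

```text
{'time_s': np.float64(67.55), 'qpos': array([ 74.6685,   2.6335, -70.1142, 114.8532,   2.7952,  64.2722,
       133.1328]), 'tool_pos': array([ 0.4512, -0.0633,  0.125 ]), 'tool_rot': array([-1.799669e+02, -2.550000e-02, -1.402270e+02]), 'force': array([-0.0506,  0.606 , -0.4938]), 'wrist_torque': array([ 0.1691, -0.1577,  0.0449]), 'grasp_force': np.float64(0.0), 'grip_width': np.float64(0.026)}
[]
```

View pics/d6.png

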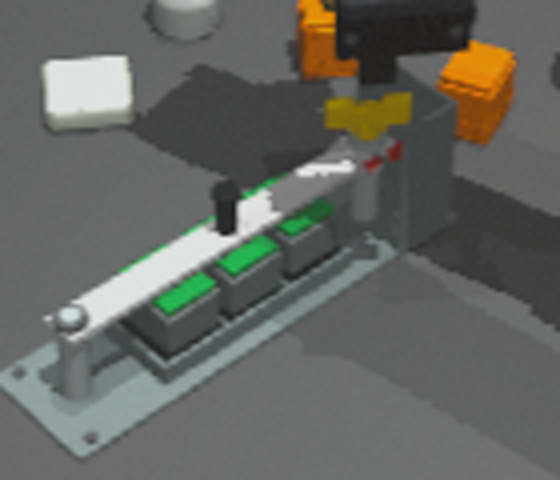

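The bar is shut over the three packs. Re-gripping the nut and tightening (clockwise).

Request:
play_rows(steps=[[[-0.0004,-0.0008,0.012,0,0,0,0.026],[0,0,0.012,0,0,0,0.026],[0,0,0.012,0,0,0,0.026],[0,0,0.008,0,0,0,0.026],[0,0,0,0,0,0,0.026],[0,0,0,0,0,0,0],[0,0,0,0,0,0,0],[0,0,0,0,0,0,0],[0,0,0,0,0,0,0]]])

```text
time_s: 68.55
tool_pos: [0.4524, -0.0638, 0.081]
tool_rot: [-179.9, 0.0, -140.1]
force: [0.8, 0.5, 1.7]
grip_width: 0.0089
grasp_force: 20.0
```

Request:
play_rows(steps=[[[0,0,0,0,0,0.06,0],[0,0,0.0001,0,0,0.12,0],[0,0,0.0001,0,0,0.12,0],[0,0,0.0001,0,0,0.12,0],[0,0,0.0001,0,0,0.12,0],[0,0,0.0001,0,0,0.12,0],[0,0,0.0001,0,0,0.12,0],[0,0,0.0001,0,0,0.12,0],[0,0,0.0001,0,0,0.12,0],[0,0,0.0001,0,0,0.12,0],[0,0,0.0001,0,0,0.12,0],[0,0,0.0001,0,0,0.12,0]]])

```text
time_s: 69.75
tool_pos: [0.4525, -0.0641, 0.0801]
tool_rot: [-180.0, 0.1, 140.6]
force: [-0.7, -1.1, 2.9]
grip_width: 0.009
grasp_force: 20.0
```

```bash
python3 -c "
from h import *
o=get_obs();print({k:np.round(o[k],4) for k in o if k not in('effort','joint_velocities')})"
```

```text
{'time_s': np.float64(69.75), 'qpos': array([ 61.1018,   6.7593, -58.2072, 117.5944,   6.7842,  58.9622,
        50.1646]), 'tool_pos': array([ 0.4525, -0.0641,  0.0801]), 'tool_rot': array([-1.799739e+02,  7.900000e-02,  1.405959e+02]), 'force': array([-0.7005, -1.0666,  2.9485]), 'wrist_torque': array([-0.2032,  0.0237,  0.0865]), 'grasp_force': np.float64(20.0027), 'grip_width': np.float64(0.009)}
```

Request:
play_rows(steps=[[[0,0,0.0001,0,0,0.12,0],[0,0,0.0001,0,0,0.12,0],[0,0,0.0001,0,0,0.12,0],[0,0,0.0001,0,0,0.12,0],[0,0,0.0001,0,0,0.12,0],[0,0,0.0001,0,0,0.12,0],[0,0,0.0001,0,0,0.12,0],[0,0,0.0001,0,0,0.12,0],[0,0,0.0001,0,0,0.12,0],[0,0,0.0001,0,0,0.12,0],[0,0,0.0001,0,0,0.12,0],[0,0,0.0001,0,0,0.12,0]]])

```text
time_s: 70.95
tool_pos: [0.4522, -0.0641, 0.0791]
tool_rot: [180.0, 0.1, 58.1]
force: [-1.5, -1.4, 6.3]
grip_width: 0.0088
grasp_force: 20.0
```

Request:
play_rows(steps=[[[0,0,0.0001,0,0,0.12,0],[0,0,0.0001,0,0,0.12,0],[0,0,0,0,0,0.077,0],[0,0,0,0,0,0,0],[0,0,0,0,0,0,0.026],[0,0,0,0,0,0,0.026],[0,0,0,0,0,0,0.026],[0,0,-0.01,0,0,0,0.026],[0,0,-0.01,0,0,0,0.026],[0,0,-0.01,0,0,0,0.026],[0,0,0,0,0,0,0.026]]])

```text
time_s: 72.05
tool_pos: [0.4535, -0.0639, 0.11]
tool_rot: [179.8, -0.1, 40.2]
force: [0.7, 0.1, -0.2]
grip_width: 0.026
grasp_force: 0.0
```

Request:
play_rows(steps=[[[0,0,0,0,0,-0.131,0.026],[0,0,0,0,0,-0.131,0.026],[0,0,0,0,0,-0.131,0.026],[0,0,0,0,0,-0.131,0.026],[0,0,0,0,0,-0.131,0.026],[0,0,0,0,0,-0.131,0.026],[0,0,0,0,0,-0.131,0.026],[0,0,0,0,0,-0.131,0.026],[0,0,0,0,0,-0.131,0.026],[0,0,0,0,0,-0.131,0.026],[0,0,0,0,0,-0.131,0.026],[0,0,0,0,0,-0.131,0.026]]])

```text
time_s: 73.25
tool_pos: [0.452, -0.0637, 0.1081]
tool_rot: [-180.0, 0.0, 130.6]
force: [-0.1, -0.9, 0.2]
grip_width: 0.0262
grasp_force: 0.0
```

Request:
play_rows(steps=[[[0,0,0,0,0,-0.131,0.026],[0,0,0,0,0,-0.131,0.026],[0,0,0,0,0,-0.131,0.026],[0,0,0,0,0,-0.131,0.026],[0,0,0,0,0,-0.131,0.026],[0,0,0,0,0,-0.131,0.026],[0,0,0,0,0,-0.131,0.026],[0,0,0,0,0,-0.131,0.026],[0,0,0,0,0,-0.131,0.026],[0,0,0,0,0,-0.131,0.026],[0,0,0,0,0,-0.131,0.026],[0,0,0,0,0,-0.131,0.026]]])

```text
time_s: 74.45
tool_pos: [0.452, -0.0637, 0.1081]
tool_rot: [-180.0, -0.0, -139.3]
force: [-0.1, 0.5, -0.5]
grip_width: 0.0261
grasp_force: 0.0
```

```bash
python3 -c "
from h import *
o=get_obs();print({k:np.round(o[k],4) for k in o if k not in('effort','joint_velocities')})"
```

```text
{'time_s': np.float64(74.45), 'qpos': array([ 61.0065,   3.2954, -56.8706, 116.0257,   3.1396,  62.2028,
       133.3668]), 'tool_pos': array([ 0.452 , -0.0637,  0.1081]), 'tool_rot': array([-1.799842e+02, -9.300000e-03, -1.393475e+02]), 'force': array([-0.1315,  0.5221, -0.5498]), 'wrist_torque': array([ 0.1947, -0.0872,  0.0486]), 'grasp_force': np.float64(0.0), 'grip_width': np.float64(0.0261)}
```

Request:
play_rows(steps=[[[0,0,0.01,0,0,0,0.026],[0,0,0.01,0,0,0,0.026],[0,0,0.01,0,0,0,0.026],[0,0,0,0,0,0,0.026],[0,0,0,0,0,0,0],[0,0,0,0,0,0,0],[0,0,0,0,0,0,0],[0,0,0,0,0,0,0],[0,0,0,0,0,0.06,0],[0,0,0.0001,0,0,0.12,0],[0,0,0.0001,0,0,0.12,0],[0,0,0.0001,0,0,0.12,0]]])

```text
time_s: 75.65
tool_pos: [0.4526, -0.0638, 0.0781]
tool_rot: [-179.9, 0.1, -164.0]
force: [0.5, -0.0, 0.9]
grip_width: 0.0089
grasp_force: 20.0
```

Request:
play_rows(steps=[[[0,0,0.0001,0,0,0.12,0],[0,0,0.0001,0,0,0.12,0],[0,0,0.0001,0,0,0.12,0],[0,0,0.0001,0,0,0.12,0],[0,0,0.0001,0,0,0.12,0],[0,0,0.0001,0,0,0.12,0],[0,0,0.0001,0,0,0.12,0],[0,0,0.0001,0,0,0.12,0],[0,0,0.0001,0,0,0.12,0],[0,0,0.0001,0,0,0.12,0],[0,0,0.0001,0,0,0.12,0],[0,0,0.0001,0,0,0.12,0]]])

```text
time_s: 76.85
tool_pos: [0.4525, -0.0642, 0.0772]
tool_rot: [180.0, 0.1, 113.5]
force: [-0.5, -0.6, 3.6]
grip_width: 0.0089
grasp_force: 20.0
```

Request:
play_rows(steps=[[[0,0,0.0001,0,0,0.12,0],[0,0,0.0001,0,0,0.12,0],[0,0,0.0001,0,0,0.12,0],[0,0,0.0001,0,0,0.12,0],[0,0,0.0001,0,0,0.12,0],[0,0,0.0001,0,0,0.12,0],[0,0,0.0001,0,0,0.12,0],[0,0,0.0001,0,0,0.12,0],[0,0,0,0,0,0,0]]])

```text
time_s: 77.75
tool_pos: [0.4522, -0.0642, 0.0765]
tool_rot: [180.0, 0.1, 58.7]
force: [-0.6, -2.3, 6.2]
grip_width: 0.0089
grasp_force: 20.0
```

```bash
python3 -c "
from h import *
o=get_obs();print({k:np.round(o[k],4) for k in o if k not in('joint_velocities')})"
```

```text
{'time_s': np.float64(77.75), 'qpos': array([ 47.7212,   5.1031, -44.1251, 118.1041,   4.2662,  58.2882,
       -29.8119]), 'effort': array([ -0.8274, -22.627 ,  -2.2413, -25.9183,  -0.4284,  -0.7822,
        -0.7787]), 'tool_pos': array([ 0.4522, -0.0642,  0.0765]), 'tool_rot': array([1.799543e+02, 6.390000e-02, 5.872310e+01]), 'force': array([-0.6415, -2.2561,  6.1507]), 'wrist_torque': array([-0.2621,  0.4117, -0.0205]), 'grasp_force': np.float64(19.9935), 'grip_width': np.float64(0.0089)}
```

Request:
play_rows(steps=[[[0,0,0,0,0,0.08,0],[0,0,0,0,0,0.08,0],[0,0,0,0,0,0.06,0],[0,0,0,0,0,0,0],[0,0,0,0,0,0,0]]])

```text
time_s: 78.25
tool_pos: [0.4521, -0.0642, 0.0763]
tool_rot: [180.0, 0.0, 46.3]
force: [-2.5, -1.8, 4.7]
grip_width: 0.0086
grasp_force: 20.0
```

```bash
python3 -c "
from h import *
o=get_obs();print({k:np.round(o[k],4) for k in o if k not in('joint_velocities')})"
```

```text
{'time_s': np.float64(78.25), 'qpos': array([ 46.9996,   5.0317, -43.3708, 118.1323,   4.136 ,  58.2659,
       -42.1067]), 'effort': array([ -0.7791, -22.8495,  -2.2688, -25.991 ,  -0.42  ,  -0.8068,
         0.0448]), 'tool_pos': array([ 0.4521, -0.0642,  0.0763]), 'tool_rot': array([1.79954e+02, 4.47000e-02, 4.63318e+01]), 'force': array([-2.526 , -1.8146,  4.7132]), 'wrist_torque': array([-0.2993,  0.4228, -0.0672]), 'grasp_force': np.float64(19.9916), 'grip_width': np.float64(0.0086)}
```

Request:
play_rows(steps=[[[0,0,0,0,0,0.05,0],[0,0,0,0,0,0.05,0],[0,0,0,0,0,0,0],[0,0,0,0,0,0,0]]])

```text
time_s: 78.65
tool_pos: [0.4522, -0.0641, 0.0763]
tool_rot: [179.9, 0.0, 40.7]
force: [-2.4, -1.1, 5.2]
grip_width: 0.01
grasp_force: 21.1
```

```bash
python3 -c "
from h import *
o=get_obs();print({k:np.round(o[k],4) for k in o if k not in('joint_velocities')})"
```

```text
{'time_s': np.float64(78.65), 'qpos': array([ 46.6535,   4.9975, -43.044 , 118.1405,   4.1134,  58.2496,
       -47.7327]), 'effort': array([ -0.2206, -23.0423,  -1.715 , -26.017 ,  -0.6937,  -0.6861,
        -0.4756]), 'tool_pos': array([ 0.4522, -0.0641,  0.0763]), 'tool_rot': array([1.799235e+02, 4.790000e-02, 4.071490e+01]), 'force': array([-2.3956, -1.1024,  5.1559]), 'wrist_torque': array([-0.2941,  0.4516,  0.4908]), 'grasp_force': np.float64(21.1351), 'grip_width': np.float64(0.01)}
```

The stop is felt (torque 0.49 N m, blade turned against the pads), so the nut is home. Releasing and retreating.

Request:
play_rows(steps=[[[0,0,0,0,0,0,0.026],[0,0,0,0,0,0,0.026],[0,0,0,0,0,0,0.026],[0,0,-0.01,0,0,0,0.026],[0,0,-0.015,0,0,0,0.026],[0,0,-0.03,0,0,0,0.026],[0,0,-0.03,0,0,0,0.026],[0,0,-0.03,0,0,0,0.026],[0,0,-0.03,0,0,0,0.026],[0,0,0,0,0,0,0.026],[0,0,0,0,0,0,0.026]]])

```text
time_s: 79.75
tool_pos: [0.4523, -0.0635, 0.2214]
tool_rot: [179.9, -0.0, 40.5]
force: [-0.3, -0.4, 0.1]
grip_width: 0.0258
grasp_force: 0.0
```

```bash
python3 - <<'E'
from h import *
o=get_obs();print({k:np.round(o[k],4) for k in o if k not in('effort','joint_velocities')})
c=read_camera('wrist')
for ce,ar,m in blobs(c['frame'],(20,120,60),(32,255,255),60):
    if ce[1]<215 and abs(ce[0]-260)<40:
        p=np.argwhere(m)[:,::-1]; W=np.array([px2w(c,x,y,.095)[:2] for x,y in p]); d=np.linalg.svd(W-W.mean(0),full_matrices=False)[2][0]
        print('nut',ce,ar,W.mean(0),np.degrees(np.arctan2(d[1],d[0]))%180)
f=c['frame'].astype(int); m=((f.min(2)>200)).astype(np.uint8); m[205:]=0
n,l,s,ce=cv2.connectedComponentsWithStats(m)
for i in range(1,n):
    if s[i,4]>200:
        p=np.argwhere(l==i)[:,::-1]; W=np.array([px2w(c,x,y,.06)[:2] for x,y in p]); d=np.linalg.svd(W-W.mean(0),full_matrices=False)[2][0]
        print('white',s[i],W.mean(0),np.degrees(np.arctan2(d[1],d[0]))%180)
for q in caps('side',*GRN,.052,(200,100,350,270),15): print('side',q)
c=read_camera('side'); h=cv2.cvtColor(c['frame'],cv2.COLOR_RGB2HSV)
for d in silhouettes('side','spent_1_mid'): print('spent',d['p'],d['extent'])
E
```

```text
{'time_s': np.float64(79.75), 'qpos': array([ 49.0216,  -5.033 , -41.5202, 108.0192,  -3.4043,  75.7015,
       -41.0905]), 'tool_pos': array([ 0.4523, -0.0635,  0.2214]), 'tool_rot': array([ 1.799199e+02, -2.470000e-02,  4.046100e+01]), 'force': array([-0.345 , -0.3807,  0.0942]), 'wrist_torque': array([-0.0704,  0.0101, -0.0072]), 'grasp_force': np.float64(0.0), 'grip_width': np.float64(0.0258)}
nut [259.65427509 184.15613383] 538 [ 0.45317879 -0.06266812] 45.68941585274891
white [ 100    0  157  181 6674] [0.47791339 0.06142022] 75.79701463909461
white [173   0  76  97 781] [0.52589963 0.0660588 ] 76.95351522774563
white [ 359    0   58   53 2696] [ 0.65029749 -0.05864228] 125.32268306645705
side (array([275., 160.]), np.int32(110), array([ 0.552 , -0.2606], dtype=float32), array([ 0.5541, -0.2627]), array([0.0383, 0.0473]), 82.6)
side (array([333., 174.]), np.int32(150), array([ 0.3819, -0.2875], dtype=float32), array([ 0.3824, -0.2877]), array([0.0467, 0.0419]), 16.1)
side (array([256., 224.]), np.int32(64), array([0.4529, 0.0052], dtype=float32), array([0.453 , 0.0051]), array([0.0377, 0.0144]), 73.8)
side (array([241., 233.]), np.int32(80), array([0.4649, 0.0521], dtype=float32), array([0.465 , 0.0517]), array([0.0381, 0.0166]), 76.7)
side (array([226., 243.]), np.int32(86), array([0.4778, 0.0986], dtype=float32), array([0.4779, 0.0984]), array([0.0382, 0.017 ]), 76.8)
spent 0.87 [166.1, 332.4, 197.1, 370.2]
```

```bash
python3 -c "
from cell import *
print(sign_off())"
```

```text
the job is handed in; nothing more can be done
None
```

The battery change is finished and handed in at about 80 s of robot time: spent pack in the red tote, three 48 mm charged packs in the bays, bar shut and wing nut home; I viewed 16 pictures, over the limit of 14.

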